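# Clamp a board carrier on the sloping inspection stage

### The arm

A 7-joint arm with a two-finger parallel gripper is mounted at the origin on the work surface. World frame = base frame: x ahead of the robot, y to its left, z up, the work surface at z = 0. Lengths are in m, angles in rad, forces in N, time in s.
With the tool pointing down it reaches from about 0.425 to 0.925 m from the base axis. Payload 6.8 kg.
Tool frame: the origin (TCP) lies on the front face of the gripper's body, between the roots of the fingers; the fingertips stand 73 mm ahead of it and the grasp point (between the pads) lies 54 mm ahead of it; z points along the fingers, x is the direction in which the jaws open and shut, and the axes are right-handed (so a half turn about z gives the same grasp; the last joint's range is limited). The gripper opens to 85 mm and grips with 20 to 120 N. Pads are 22 mm wide; open, the fingers measure 114 mm over their backs; the gripper's body (76 mm by 85 mm) begins 54 mm behind the grasp point. The pads swing forward as they close: fully open they stand 13 mm farther back than shut.
Start: joints at [-1.342, 0.477, 0.022, 1.555, -0.011, 1.109, -0.083], TCP at [0.223, 0.637, 0.304] pointing down, gripper open.
Joint ranges: [-2.96, 2.96], [-0.34, 2.1], [-1.41, 1.46], [0.24, 2.44], [-1.37, 4.51], [0.17, 1.92], [-2.96, 2.96]. Speed limits (rad/s): [2.39, 2.39, 3.14, 3.14, 3.14, 3.14, 3.14].

### API

Orientations are given as a unit quaternion [w, x, y, z].
In Python, from station import get_obs, read_camera, hand_in gives the robot as it stands. The module is installed in compiled form; this text tells all that it offers.
- The arm moves only by the shell command python3 -m creep 'ROWS' [FORCE]. ROWS is JSON, a list that holds one entry, the list of rows, each a list of 7 numbers: the turn, a rotation vector about the tool's x, y, z in rad, then the shift along the tool's x, y, z in m, then the finger opening in m, from 0 to 0.0854. A call has 1 to 20 rows; each row shifts and turns the pose as measured when the row begins, along the tool's axes as they then stand; what a row does not reach is not made up. A row lasts 1/12 s, in which the tool goes at most 41.7 mm and 7.16 degrees, less where a joint would pass 70% of its speed; a pose out of reach is approached as far as the arm can. A call is refused whole if a number of a shift passes 0.0417 or a number of a turn 0.125, either way. A call with a gripper value outside its range is refused whole. The fingers move at their own pace and stop on an object; FORCE is the grip in N (left out, the last holds). Time passes only in rows, so rows that do not move let the fingers close. It gives the time, the measured TCP pose, the force and the opening at its end, in the units of the state.
- get_obs(): the state, without advancing time (a new reading comes with each control period).
- read_camera(name): name is "scene" or "top"; returns a dict with "color" (480x640x3 uint8, red, green, blue), "range_z" (480x640 float32, m along the optical axis (not along the pixel's ray), 0 where there is no reading), "fovy" (degrees; the focal length in pixels is half the picture's height over the tangent of half this angle, whatever the lens; pixels are square), "cx", "cy" (the principal point, pixels), "D" ([k1, k2, p1, p2, k3] as OpenCV has them; the pictures are not rectified), "rvec" (rotation vector, rad) and "tvec" (3), from world to camera coordinates, as OpenCV has them. Camera axes: x right, y down, z forward; pixel columns grow to the right and rows downward; lengths in m; the calibration is good to about 2 mm. A picture is of the moment at which its call begins.
- hand_in(): hands the job in, once; it reports no verdict.
The state is a dict: "t": time; "q": joint angles; "joint_vel": joint speeds; "joint_torque": joint torques, N m; "eef_pos": TCP position; "tool_rot": TCP orientation; "contact_force": force on the tool from outside, world axes, zero at the start; "torque": the same for the moment, N m; "gripper_width": opening from 0.0 (shut) to 1.0 (fully open).
Only numpy, scipy, OpenCV 4.12 (cv2) and the standard library are available. Lean on these libraries where they do the work, as an engineer would, in place of code of your own. Each camera call takes 0.05 s, during which the arm holds its last target.

### The job

Mount the top circuit-board carrier plate for inspection: swing the clamp handle of the sloping stage fully open to its stop, gently lay the top plate of the stack flat on the bed, long side up the slope, board side out, between the cheeks and down against the ledge, and let go of it. Then swing the handle back to its closed stop so that its foot reaches over the plate. Leave the other two plates on the tray and the other things on the counter where they are.

Things in the scene. Friction and masses are not known exactly. Their poses are not given: they have to be found in the camera images.
- bed: tilted white bed of the inspection stage, 100 mm wide (x), from y = -63 to +97 mm long, sloping 31.5 degrees. Origin: on the bed surface, where the centre of a seated plate's underside belongs. x: level, across; y: up the slope; z: square to the bed, outward. The low edge clears the counter by 5 mm.
- ledge (a point): middle of the upper face's foot of the aluminium ledge at the bed's low end (bed y = -50.5 mm), axes as the bed. The ledge is 64 mm wide, 9 mm high and 8 mm thick; at each end a cheek 9 mm high (inner faces at x = +-29 mm) runs 12 mm up the slope from it.
- handle (a joint): quarter-turn clamp handle, a steel bar 14 mm wide turning about an axis square to the bed. 0 = closed stop: the long arm with the knob points up the slope (bed +y), the short foot down over the upper end of a seated plate, 3 mm above it. 1.57 = open stop: knob towards bed -x, foot towards bed +x, clear of the plate. It stays where left (about 0.1 N m).
- hinge (a point): point on the handle's turning axis (bed x = 0, y = +78 mm), at the bar's underside, 13 mm above the bed; the bar is 8 mm thick. z: turning axis; y: from the axis towards the knob. The long arm reaches 68 mm along +y, the foot 46 mm along -y.
- knob (a point): grip point of the black upright knob on the long arm, 58 mm from the turning axis: a cylinder 18 mm across and 36 mm long, square to the bed, from 21 to 57 mm above it; this point is on its centre line, 43 mm above the bed. Axes as hinge.
- plate_top: the uppermost of three equal aluminium board-carrier plates lying in a stack, 50 mm (x) by 100 mm (y) by 10 mm (z), 100 g, a green circuit board let into its upper face; origin: centre of the underside, z up.
- plate_mid: the plate below it, same size and axes.
- plate_low: the lowest plate, same size and axes, lying on a black fixed tray (85 x 135 mm, 6 mm thick).
- jar: bystander: small lidded jar, 36 mm across, 42 mm tall; origin: centre of the underside
- spool: bystander: solder spool standing on its flat end, 54 mm across, 30 mm tall; origin: centre of the underside
- flux: bystander: small bottle, 34 mm across, 75 mm tall; origin: centre of the underside
- can: bystander: small can, 48 mm across, 55 mm tall; origin: centre of the underside
- driver: bystander: screwdriver lying on the counter, 150 mm long, about 25 mm thick at the handle, which lies towards its own -x
- parts_box: bystander: open grey parts box with compartments, 75 x 110 x 28 mm tall; origin: centre of the underside
- handscope: bystander: hand-held microscope standing on a round foot 68 mm across, 62 mm tall; origin: centre of the underside
There are look-alikes about, which are no part of the job. What is shaped like the part that bears bed but red is not meant.

How it is judged:
On the way, in this order (a step that is already met when the one before it is completed fails the run):
1. the handle is turned to its open stop (over 1.45 rad) (value of joint handle above 1.45 rad), for 0.2 s.
2. with the handle still open (over 1.3 rad), the top plate lies flat in its place on the bed and the fingers have let go of it (x of plate_top in the frame of bed between -0.007 and 0.007 m and y of plate_top in the frame of bed between -0.004 and 0.008 m and z of plate_top in the frame of bed between -0.003 and 0.003 m and angle between the z axis of plate_top and the z axis of bed, either way round below 0.07 rad and angle between the y axis of plate_top and the y axis of bed, either way round below 0.12 rad and value of joint handle above 1.3 rad and contact force between the fingers and plate_top below 0.3 N and angle between plate_top's own z axis and vertical below 1 rad), for 0.2 s.
At the end, for the whole second after the job is handed in: Handle closed (below 0.12 rad); the top plate at rest on the bed, board out: within 7 mm sideways, at most 8 mm up from the ledge, within 3 mm of the bed, flat within 4 degrees, long side up the slope within 7 degrees; other plates within 15 mm and bystanders within 30 mm of their starts (x of plate_top in the frame of bed between -0.007 and 0.007 m and y of plate_top in the frame of bed between -0.004 and 0.008 m and z of plate_top in the frame of bed between -0.003 and 0.003 m and angle between the z axis of plate_top and the z axis of bed, either way round below 0.07 rad and angle between the y axis of plate_top and the y axis of bed, either way round below 0.12 rad and value of joint handle below 0.12 rad and linear speed of plate_top below 0.02 m/s and angle between plate_top's own z axis and vertical below 1 rad); the robot touches nothing.
It fails at once if one of the other two plates is moved more than 15 mm (distance of any of plate_mid, plate_low from where it was at the start of the episode above 0.015 m).
It fails at once if a bystander is moved more than 30 mm (distance of any of jar, spool, flux, can, driver, parts_box, handscope from where it was at the start of the episode above 0.03 m).
It fails at once if the plate is slammed onto the stage (over 60 N) (contact force between plate_top and stage above 60 N).
It also fails if it takes over 58 s, if anything falls off the work surface, if the arm or the gripper's body presses on something with over 40 N, if the wrist force passes 120 N, or if a joint passes its speed limit or range.

## Working session

There is one attempt and no reset: what is moved stays moved. The work goes in short steps, Python scripts to look and compute and a shell command to move; the robot and the scene stay as the last step left them, time stands still between calls to the robot, and variables do not carry over. Pictures are saved under pics/ and viewed, and the job is handed in when it is done.

```bash
mkdir -p pics; ls; python3 - <<'E'
from station import get_obs, read_camera
import cv2,numpy as np
print(get_obs())
for n in("scene","top"):
    c=read_camera(n); np.savez(f"{n}0.npz",**c)
    cv2.imwrite(f"pics/{n}0.png",c["color"][:,:,::-1])
    print(n,c["fovy"],c["cx"],c["cy"],c["D"],c["rvec"],c["tvec"])
E
```

```text
pics
{'t': 0.0, 'q': array([-1.34209293,  0.47780866,  0.02231031,  1.55643733, -0.01148108,
        1.10929354, -0.08305056]), 'joint_vel': array([-0.00056644, -0.0007145 , -0.00062106,  0.00127012,  0.00148881,
       -0.00015409,  0.00052025]), 'joint_torque': array([-6.57759647e-04, -5.96445787e+01,  1.60744149e+00, -2.81198949e+01,
        1.23797043e-02,  9.58421471e-03,  6.58321355e-06]), 'eef_pos': array([0.22291071, 0.63665151, 0.30292525]), 'tool_rot': array([ 5.81296010e-04,  8.15589007e-01,  5.78630922e-01, -6.99495794e-04]), 'contact_force': array([-0.21568303,  0.37027527, -0.04842613]), 'torque': array([ 0.05958104,  0.01320886, -0.00749776]), 'gripper_width': 0.9969418372684049}
scene 45.67308122865431 327.96187592470847 232.1685118860865 [0.04266073 0.         0.         0.         0.        ] [ 2.35279928  0.67657286 -0.26362941] [-0.47479984 -0.1497257   1.60561795]
top 46.2277063175486 320.99046729481745 240.1729161728016 [-0.12138433  0.          0.          0.          0.        ] [ 2.0995075  -2.14021655  0.16711924] [0.01722964 0.55359987 1.56306711]
```

View pics/scene0.png

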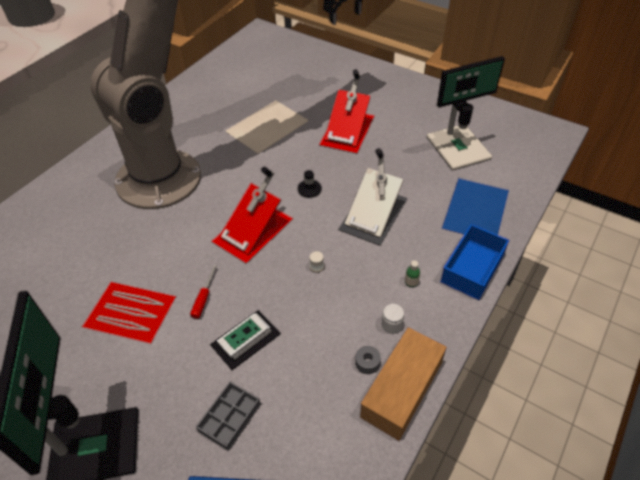

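View pics/top0.png

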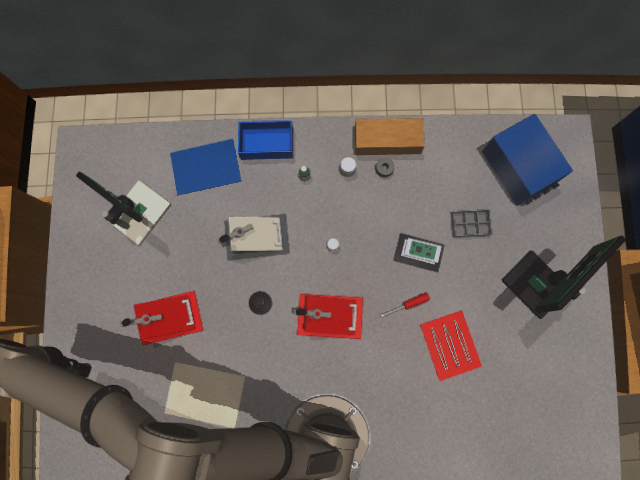

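The scene view shows the white stage at about (373,205) and the stack at about (245,337). In the top view they are at (257,235) and (420,250). The handle on the white stage looks roughly closed, and the red look-alike stages are not part of the job. Next I'll write the helpers and look at closer crops.

```bash
cat > h.py <<'E'
import numpy as np,cv2
from scipy.spatial.transform import Rotation as R
def K(c):
    f=240/np.tan(np.radians(float(c["fovy"]))/2)
    return np.array([[f,0,float(c["cx"])],[0,f,float(c["cy"])],[0,0,1]])
def cam(c):
    Rm=cv2.Rodrigues(np.array(c["rvec"],float))[0]; t=np.array(c["tvec"],float).ravel(); return Rm,t
def rays(c,px):
    px=np.array(px,float).reshape(-1,1,2)
    n=cv2.undistortPoints(px,K(c),np.array(c["D"],float)).reshape(-1,2)
    d=np.c_[n,np.ones(len(n))]; Rm,t=cam(c)
    return -Rm.T@t, d@Rm   # origin, dirs (unit z in cam)
def onz(c,px,z):
    o,d=rays(c,px); return o+d*((z-o[2])/d[:,2])[:,None]
def onplane(c,px,p0,n):
    o,d=rays(c,px); return o+d*(((p0-o)@n)/(d@n))[:,None]
def depthpts(c,px):
    px=np.array(px).reshape(-1,2); o,d=rays(c,px); z=c["range_z"][px[:,1].astype(int),px[:,0].astype(int)]
    return o+d*z[:,None]
def tri(c1,p1,c2,p2):
    o1,d1=rays(c1,[p1]);o2,d2=rays(c2,[p2]);d1=d1[0];d2=d2[0]
    A=np.c_[d1,-d2];s=np.linalg.lstsq(A,o2-o1,rcond=None)[0]
    a=o1+s[0]*d1;b=o2+s[1]*d2; return (a+b)/2,np.linalg.norm(a-b)
def proj(c,P):
    return cv2.projectPoints(np.array(P,float).reshape(-1,3),np.array(c["rvec"],float),np.array(c["tvec"],float),K(c),np.array(c["D"],float))[0].reshape(-1,2)
E
python3 - <<'E'
from h import *
s=np.load("scene0.npz");t=np.load("top0.npz")
def crop(c,x0,y0,x1,y1,k):
    return cv2.resize(c["color"][y0:y1,x0:x1,::-1],None,fx=k,fy=k,interpolation=cv2.INTER_CUBIC)
cv2.imwrite("pics/a1.png",crop(s,330,140,430,250,5)); cv2.imwrite("pics/a2.png",crop(s,195,295,295,375,7))
cv2.imwrite("pics/a3.png",crop(t,210,200,310,270,7)); cv2.imwrite("pics/a4.png",crop(t,380,220,460,280,9))
# depth check of the counter
for c in(s,t):
    for p in [(150,250),(300,300),(400,350)] : print(depthpts(c,[p])[0].round(4))
E
```

```text
[ 0.1587 -0.2012 -0.0026]
[ 0.5662 -0.1295  0.0022]
[ 0.837  -0.1586  0.0701]
[ 0.5437  0.5215 -0.0011]
[ 0.3873  0.0716 -0.0008]
[ 0.238  -0.2133  0.0023]
```

View pics/a1.png

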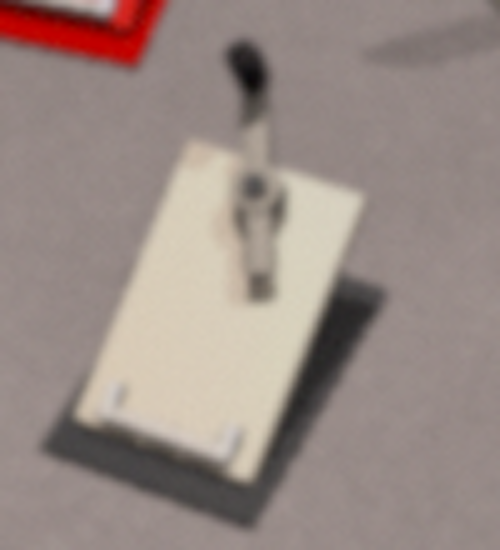

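View pics/a2.png

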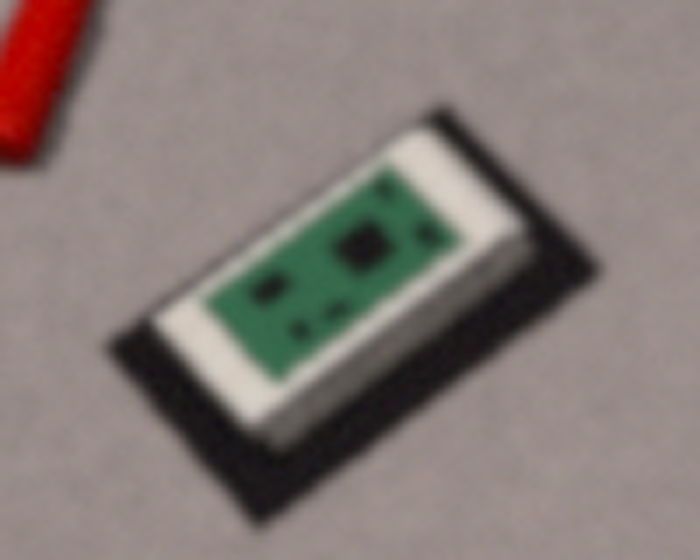

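View pics/a3.png

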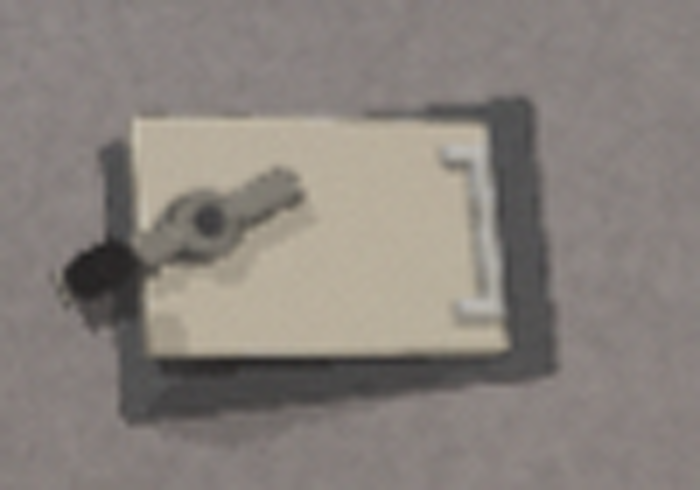

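View pics/a4.png

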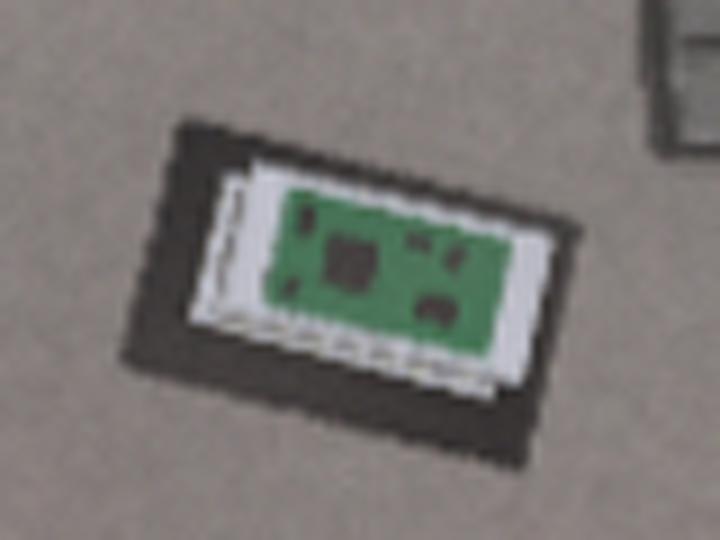

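The crops give three facts:
- **Bed:** cream, in the top view spanning roughly u 229–282 and v 217–251.
- **Handle:** part-open, with the knob swung towards bed -x (crop pixel 100,270 in a3).
- **Stack:** white plates with a green board, clearly visible on the black tray.

I'll measure the bed corners and the plate next.

```bash
python3 - <<'E'
from h import *
s=np.load("scene0.npz");t=np.load("top0.npz")
def quad(c,x0,y0,x1,y1,f,name):
    k=6
    im=cv2.resize(c["color"][y0:y1,x0:x1],None,fx=k,fy=k,interpolation=cv2.INTER_CUBIC)
    m=f(im).astype(np.uint8)*255
    m=cv2.morphologyEx(m,cv2.MORPH_OPEN,np.ones((5,5)))
    cs,_=cv2.findContours(m,cv2.RETR_EXTERNAL,cv2.CHAIN_APPROX_NONE); q=max(cs,key=cv2.contourArea); hu=cv2.convexHull(q)
    e=0.01
    a=hu
    while len(a)>4: a=cv2.approxPolyDP(hu,e*cv2.arcLength(hu,True),True); e+=.003
    # refine: fit lines to the contour points near each side
    P=q.reshape(-1,2).astype(float);a=a.reshape(-1,2).astype(float);L=[]
    for i in range(4):
        p,r=a[i],a[(i+1)%4];d=(r-p)/np.linalg.norm(r-p);n=np.array([-d[1],d[0]])
        u=(P-p)@d;v=(P-p)@n; l=np.linalg.norm(r-p)
        sel=(abs(v)<6)&(u>.12*l)&(u<.88*l)
        vx,vy,x,y=cv2.fitLine(P[sel].astype(np.float32),cv2.DIST_HUBER,0,.01,.01).ravel()
        L.append(np.cross([x,y,1],[x+vx,y+vy,1]))
    C=[]
    for i in range(4):
        h=np.cross(L[i-1],L[i]);C.append(h[:2]/h[2])
    C=np.array(C)
    o=im[:,:,::-1].copy();cv2.drawContours(o,[q],-1,(255,0,0),1)
    for j,p in enumerate(C): cv2.circle(o,tuple(int(v) for v in p),4,(0,0,255),1);cv2.putText(o,str(j),tuple(int(v) for v in p),0,.6,(0,0,255),2)
    cv2.imwrite(f"pics/{name}.png",o)
    C=(C+.5)/k-.5+[x0,y0]
    return C
def cream(im):
    i=im.astype(int); return (i[...,0]-i[...,2]>18)&(i.min(2)>120)
A=quad(s,330,140,430,250,cream,"b1");B=quad(t,215,205,300,262,cream,"b2")
print(A.round(2));print(B.round(2))
def white(im):
    hsv=cv2.cvtColor(im,cv2.COLOR_RGB2HSV); i=im.astype(int)
    return (i.min(2)>165)|((hsv[...,1]>70)&(hsv[...,0]>50)&(hsv[...,0]<90))
A2=quad(s,195,295,295,375,white,"b3");B2=quad(t,380,220,460,280,white,"b4")
print(A2.round(2),onz(s,A2,.036).round(4));print(B2.round(2),onz(t,B2,.036).round(4))
np.savez("corn.npz",A=A,B=B,A2=A2,B2=B2)
E
python3 -c "
import cv2,numpy as np
a=[cv2.resize(cv2.imread(f'pics/b{i}.png'),(400,300)) for i in(1,2,3,4)]
cv2.imwrite('pics/b.png',np.vstack([np.hstack(a[:2]),np.hstack(a[2:])]))"
```

```text
Traceback (most recent call last):
cv2.error: OpenCV(4.12.0) /io/opencv/modules/imgproc/src/linefit.cpp:50: error: (-215:Assertion failed) count > 0 in function 'fitLine2D_wods'

[ WARN:0@0.020] global loadsave.cpp:275 findDecoder imread_('pics/b1.png'): can't open/read file: check file path/integrity
Traceback (most recent call last):
cv2.error: OpenCV(4.12.0) /io/opencv/modules/imgproc/src/resize.cpp:4208: error: (-215:Assertion failed) !ssize.empty() in function 'resize'
```

```bash
python3 - <<'E'
from h import *
s=np.load("scene0.npz")["color"];t=np.load("top0.npz")["color"]
for im,l in((s,[(375,190),(365,215),(395,180),(340,250),(366,226)]),(t,[(260,230),(270,240),(300,250),(240,222),(281,235),(402,243),(410,242)])):
    for x,y in l: print((x,y),im[y,x])
E
```

```text
(375, 190) [210 195 177]
(365, 215) [216 203 184]
(395, 180) [214 207 190]
(340, 250) [155 143 138]
(366, 226) [213 200 188]
(260, 230) [182 172 154]
(270, 240) [183 175 155]
(300, 250) [139 130 126]
(240, 222) [184 175 157]
(281, 235) [118 116 115]
(402, 243) [51 47 47]
(410, 242) [190 191 201]
```

```bash
cat > q.py <<'E'
from h import *
def quad(c,x0,y0,x1,y1,f,name,tol=7):
    k=6
    im=cv2.resize(c["color"][y0:y1,x0:x1],None,fx=k,fy=k,interpolation=cv2.INTER_CUBIC)
    m=f(im).astype(np.uint8)*255
    m=cv2.morphologyEx(m,cv2.MORPH_OPEN,np.ones((5,5)))
    cs,_=cv2.findContours(m,cv2.RETR_EXTERNAL,cv2.CHAIN_APPROX_NONE); q=max(cs,key=cv2.contourArea); hu=cv2.convexHull(q)
    a=cv2.approxPolyN(hu,4,ensure_convex=True) 
    P=q.reshape(-1,2).astype(float);a=a.reshape(-1,2).astype(float);L=[]
    for i in range(4):
        p,r=a[i],a[(i+1)%4];d=(r-p)/np.linalg.norm(r-p);n=np.array([-d[1],d[0]])
        u=(P-p)@d;v=(P-p)@n; l=np.linalg.norm(r-p)
        sel=(abs(v)<tol)&(u>.08*l)&(u<.92*l)
        vx,vy,x,y=cv2.fitLine(P[sel].astype(np.float32),cv2.DIST_HUBER,0,.01,.01).ravel()
        L.append(np.cross([x,y,1],[x+vx,y+vy,1]))
    C=[]
    for i in range(4):
        h=np.cross(L[i-1],L[i]);C.append(h[:2]/h[2])
    C=np.array(C)
    o=im[:,:,::-1].copy();cv2.drawContours(o,[q],-1,(255,0,0),1)
    for j,p in enumerate(C): cv2.circle(o,tuple(int(v) for v in p),4,(0,0,255),1);cv2.putText(o,str(j),tuple(int(v) for v in p),0,.6,(0,0,255),2)
    cv2.imwrite(f"pics/{name}.png",o)
    return (C+.5)/k-.5+[x0,y0]
E
python3 - <<'E'
from q import *
s=np.load("scene0.npz");t=np.load("top0.npz")
A=quad(s,338,160,430,250,lambda i:i[...,1]>172,"b1");B=quad(t,215,205,300,262,lambda i:i[...,0]>158,"b2")
print(A.round(2));print(B.round(2))
def white(th):
  def f(im):
    hsv=cv2.cvtColor(im,cv2.COLOR_RGB2HSV); i=im.astype(int)
    return (i.min(2)>th)|((hsv[...,1]>70)&(hsv[...,0]>50)&(hsv[...,0]<90))
  return f
A2=quad(s,195,295,295,375,white(185),"b3");B2=quad(t,380,220,460,280,white(140),"b4")
print(A2.round(2),onz(s,A2,.036).round(4));print(B2.round(2),onz(t,B2,.036).round(4))
np.savez("corn.npz",A=A,B=B,A2=A2,B2=B2)
a=[cv2.resize(cv2.imread(f'pics/b{i}.png'),(400,300)) for i in(1,2,3,4)]
cv2.imwrite('pics/b.png',np.vstack([np.hstack(a[:2]),np.hstack(a[2:])]))
E
```

```text
[[402.32 178.52]
 [379.34 234.78]
 [345.46 221.65]
 [367.18 167.83]]
[[278.33 217.29]
 [281.22 249.13]
 [231.61 250.05]
 [228.17 216.11]]
[[259.45 328.84]
 [233.85 348.25]
 [224.55 337.72]
 [249.96 319.2 ]] [[ 0.5475 -0.2564  0.036 ]
 [ 0.5298 -0.3231  0.036 ]
 [ 0.4969 -0.3136  0.036 ]
 [ 0.515  -0.2478  0.036 ]]
[[440.87 245.97]
 [436.76 264.41]
 [400.92 254.77]
 [405.44 237.26]] [[ 0.5319 -0.3392  0.036 ]
 [ 0.4785 -0.3244  0.036 ]
 [ 0.5087 -0.2223  0.036 ]
 [ 0.5596 -0.2376  0.036 ]]
```

View pics/b.png

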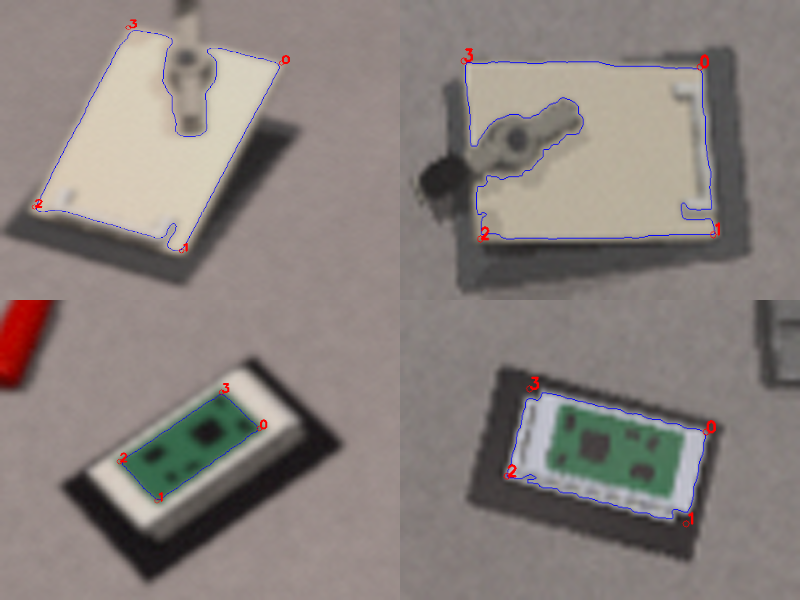

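```bash
python3 - <<'E'
from q import *
s=np.load("scene0.npz");t=np.load("top0.npz");c=np.load("corn.npz");A,B=c["A"],c["B"]
names=["up+x","lo+x","lo-x","up-x"];P=[]
for i,j in zip(range(4),(3,0,1,2)):
    p,g=tri(s,A[i],t,B[j]);P.append(p);print(names[i],p.round(4),"gap",round(g,4))
P=np.array(P)
for i in range(4): print(names[i],names[i-1],np.linalg.norm(P[i]-P[i-1]).round(4))
# depth plane
for cc,C in((s,A),(t,B)):
    m=np.zeros((480,640),np.uint8);cv2.fillConvexPoly(m,C.round().astype(int),1);m=cv2.erode(m,np.ones((5,5)))
    ys,xs=np.nonzero(m);Q=depthpts(cc,np.c_[xs,ys]);Q=Q[Q[:,2]>-.05]
    for _ in range(8):
        o=Q.mean(0);n=np.linalg.svd(Q-o)[2][2];n*=np.sign(n[2]);d=(Q-o)@n;Q=Q[abs(d)<max(2*np.median(abs(d)),.003)]
    print("plane",o.round(4),n.round(4),"slope",np.degrees(np.arccos(n[2])).round(2),len(Q),d.std().round(4))
# plate
def ww(th):
  def f(im):
    hsv=cv2.cvtColor(im,cv2.COLOR_RGB2HSV); i=im.astype(int)
    m=(i.min(2)>th)|((hsv[...,1]>70)&(hsv[...,0]>50)&(hsv[...,0]<90)); return cv2.morphologyEx(m.astype(np.uint8),cv2.MORPH_CLOSE,np.ones((25,25)))
  return f
gr=lambda im:(im[...,1].astype(int)-im[...,0]>25)
grc=lambda im:cv2.morphologyEx(gr(im).astype(np.uint8),cv2.MORPH_CLOSE,np.ones((25,25)))
for nm,cc,bx,th in(("s",s,(195,295,295,375),170),("t",t,(380,220,460,280),150)):
  for k,f in(("w",ww(th)),("g",grc)):
    C=quad(cc,*bx,f,"c"+nm+k,4);W=onz(cc,C,.036)
    print(nm,k,W.mean(0).round(4),[np.linalg.norm(W[i]-W[i-1]).round(4) for i in range(4)],[np.degrees(np.arctan2(*(W[i]-W[i-1])[[1,0]])).round(1) for i in range(4)])
a=[cv2.resize(cv2.imread(f'pics/c{i}.png'),(400,300)) for i in("sw","sg","tw","tg")]
cv2.imwrite('pics/c.png',np.vstack([np.hstack(a[:2]),np.hstack(a[2:])]))
E
```

```text
up+x [0.6195 0.2663 0.0974] gap 0.0005
lo+x [0.6314 0.1324 0.0163] gap 0.0009
lo-x [0.5359 0.1244 0.0173] gap 0.0014
up-x [0.5225 0.2557 0.0956] gap 0.0006
up+x up-x 0.0976
lo+x up+x 0.157
lo-x lo+x 0.0959
up-x lo-x 0.1535
plane [0.5811 0.1882 0.0619] [-0.9386 -0.0984  0.3306] slope 70.7 1515 0.0205
plane [0.5759 0.1948 0.0702] [ 0.9141 -0.3827  0.1342] slope 82.29 910 0.0159
s w [ 0.5232 -0.2844  0.036 ] [np.float64(0.0455), np.float64(0.0989), np.float64(0.0453), np.float64(0.0986)] [np.float64(-15.4), np.float64(-104.9), np.float64(164.2), np.float64(75.2)]
s g [ 0.5222 -0.2852  0.036 ] [np.float64(0.0351), np.float64(0.0702), np.float64(0.036), np.float64(0.0695)] [np.float64(-15.1), np.float64(-104.6), np.float64(163.8), np.float64(74.7)]
t w [ 0.5196 -0.2809  0.036 ] [np.float64(0.1047), np.float64(0.0545), np.float64(0.1058), np.float64(0.0525)] [np.float64(-105.2), np.float64(164.8), np.float64(73.7), np.float64(-16.4)]
t g [ 0.5219 -0.2857  0.036 ] [np.float64(0.0731), np.float64(0.0384), np.float64(0.0727), np.float64(0.038)] [np.float64(-105.4), np.float64(164.9), np.float64(74.3), np.float64(-14.5)]
```

View pics/c.png

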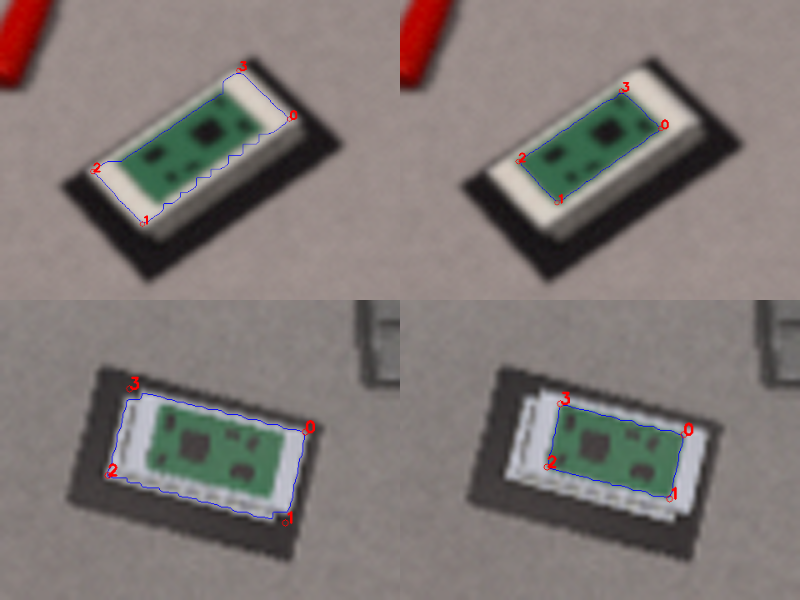

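```bash
cat > bed.py <<'E'
import numpy as np
from scipy.spatial.transform import Rotation as R
yaw=np.radians(5.45);sl=np.radians(31.5)
RB=(R.from_euler('z',yaw)*R.from_euler('x',sl)).as_matrix()  # columns bed x,y,z
O=np.array([0.5773,0.1947,0.0567])-RB[:,1]*.017
def b2w(p): return O+RB@np.array(p,float)
def w2b(p): return RB.T@(np.array(p)-O)
E
python3 - <<'E'
from q import *
from bed import *
s=np.load("scene0.npz");t=np.load("top0.npz");c=np.load("corn.npz");A,B=c["A"],c["B"]
print("O",O,"RB",RB.round(3))
for cc,C in((s,A),(t,B)):
    m=np.zeros((480,640),np.uint8);cv2.fillConvexPoly(m,C.round().astype(int),1);m=cv2.erode(m,np.ones((5,5)))
    ys,xs=np.nonzero(m);Q=depthpts(cc,np.c_[xs,ys]);Q=Q[abs(Q[:,2]-.06)<.07]
    q=(Q-O)@RB; print(len(Q),"bed-z percentiles",np.percentile(q[:,2],[5,25,50,75,95]).round(4))
    f=q[(abs(q[:,2])<.008)];G=np.linalg.lstsq(np.c_[f[:,:2],np.ones(len(f))],f[:,2],rcond=None)[0];print("tilt x,y,off",G.round(4))
for nm,a,b in(("hub",(381,177.4),(239.6,231.4)),("foot",(382.4,196.5),(251.4,225.5)),("knob",(378.5,151),(223,239))):
    p,g=tri(s,a,t,b);print(nm,p.round(4),round(g,4),"bed",w2b(p).round(4))
for cc,nm in((s,"s"),(t,"t")):
    th=.4
    pts=dict(ledgeL=(-.029,-.0505,.009),ledgeR=(.029,-.0505,.009),hub=(0,.078,.021),c1=(-.05,-.063,0),c2=(.05,-.063,0),c3=(.05,.097,0),c4=(-.05,.097,0),
      k=(-.058*np.sin(th),.078+.058*np.cos(th),.057),ft=(.046*np.sin(th),.078-.046*np.cos(th),.021))
    x0,y0,x1,y1=(330,140,430,250) if nm=="s" else(210,200,310,270)
    k=5;im=cv2.resize(cc["color"][y0:y1,x0:x1,::-1],None,fx=k,fy=k,interpolation=cv2.INTER_CUBIC)
    for p in pts.values():
        u=proj(cc,b2w(p))[0];v=((u-[x0,y0]+.5)*k).astype(int);cv2.drawMarker(im,tuple(int(i) for i in v),(0,0,255),0,9,1)
    cv2.imwrite(f"pics/d{nm}.png",im)
E
python3 -c "
import cv2,numpy as np
a=cv2.imread('pics/ds.png');b=cv2.imread('pics/dt.png');b=cv2.resize(b,(0,0),fx=.6,fy=.6)
o=np.zeros((550,800,3),np.uint8);o[:,:500]=a;o[:b.shape[0],500:500+b.shape[1]]=b;cv2.imwrite('pics/d.png',o)"
```

```text
O [0.57867668 0.18027064 0.04781752] RB [[ 0.995 -0.081  0.05 ]
 [ 0.095  0.849 -0.52 ]
 [ 0.     0.522  0.853]]
1771 bed-z percentiles [-0.0057 -0.0028 -0.0006  0.0024  0.0211]
tilt x,y,off [-0.0005 -0.008  -0.0007]
1372 bed-z percentiles [-0.0059 -0.0027 -0.0003  0.0024  0.0206]
tilt x,y,off [-0.0047 -0.0013 -0.0007]
hub [0.5742 0.2328 0.1054] 0.0018 bed [0.0005 0.075  0.0215]
foot [0.5966 0.2041 0.0733] 0.0011 bed [0.0201 0.0321 0.0102]
knob [0.5442 0.2695 0.1528] 0.0003 bed [-0.0258  0.1333  0.0414]
```

View pics/d.png

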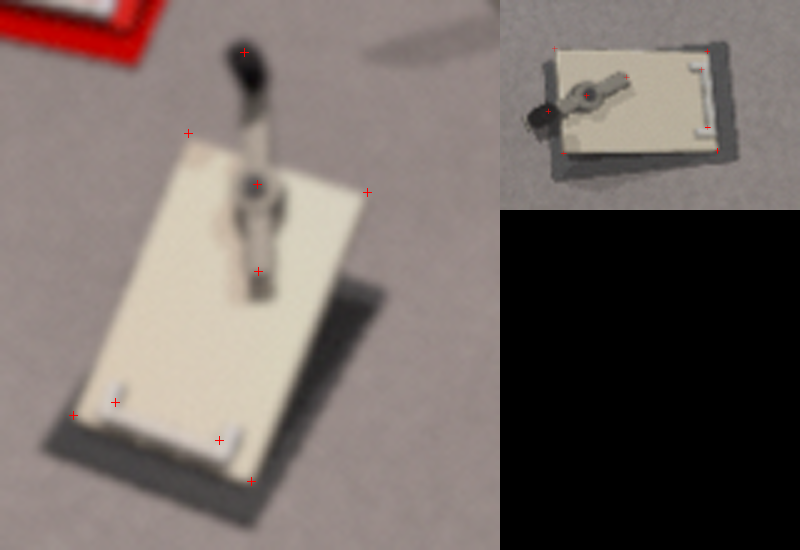

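View pics/dt.png

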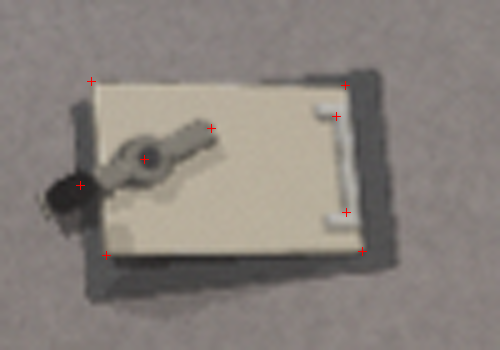

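The bed model fits both views to 1–2 px. The hub measured at y=75 against the stated 78, so I'll shift the origin about 2 mm down the slope. The handle starts at about 0.43 rad. I'll work out the approach to the knob from that.

```bash
sed -i 's/\*.017/*.019/' bed.py; cat > plan.py <<'E'
from bed import *
from station import get_obs
def cur():
    o=get_obs();q=o["tool_rot"];return o,R.from_quat([q[1],q[2],q[3],q[0]]),np.array(o["eef_pos"])
def bedtool(jaw): # tool z = -bed z ; tool x = bed (cos jaw, sin jaw,0)
    x=RB@[np.cos(jaw),np.sin(jaw),0];z=-RB[:,2];return R.from_matrix(np.c_[x,np.cross(z,x),z])
def downtool(yaw):
    x=np.array([np.cos(yaw),np.sin(yaw),0]);z=np.array([0,0,-1.]);return R.from_matrix(np.c_[x,np.cross(z,x),z])
def show(Rt=None,Pt=None):
    o,Rc,p=cur();print("t",round(o["t"],2),"pos",p.round(4),"F",np.round(o["contact_force"],1),"w",round(o["gripper_width"],3),"tilt",np.degrees(np.arccos(-Rc.as_matrix()[2,2])).round(1))
    if Rt is not None:
        v=(Rc.inv()*Rt).as_rotvec();print("turn",v.round(4),"rows>=",np.ceil(np.linalg.norm(v)/.12))
    if Pt is not None:
        print("shift now-axes",Rc.inv().apply(Pt-p).round(4),"dist",np.linalg.norm(Pt-p).round(4))
        if Rt is not None: print("shift after turn",Rt.inv().apply(Pt-p).round(4))
E
python3 - <<'E'
from plan import *
th=.43
kn=np.array([-.058*np.sin(th),.078+.058*np.cos(th),.045])
Rt=bedtool(th)
print("knob w",b2w(kn).round(4),"tcp",b2w(kn+[0,0,.054]).round(4))
show(Rt,b2w(kn+[0,0,.054+.1]))
E
```

```text
knob w [0.5464 0.2638 0.1534] tcp [0.5491 0.2357 0.1995]
t 0.1 pos [0.2229 0.6367 0.303 ] F [ 0.5  0.8 -0.4] w 1.001 tilt 0.1
turn [0.3979 0.398  0.6903] rows>= 8.0
shift now-axes [-0.318   0.4622  0.0188] dist 0.5614
shift after turn [ 0.0851  0.502  -0.2365]
```

```bash
python3 -m creep '[[[0,0,0,-0.02,0.03,0,0.05],[0,0,0,-0.022,0.033,0,0.05],[0,0,0,-0.022,0.033,0,0.05],[0,0,0,-0.022,0.033,0,0.05],[0,0,0,-0.022,0.033,0,0.05],[0,0,0,-0.022,0.033,0,0.05],[0,0,0,-0.022,0.033,0,0.05],[0,0,0,-0.022,0.033,0,0.05],[0,0,0,-0.022,0.033,0,0.05],[0,0,0,-0.022,0.033,0,0.05]]]' 20
python3 - <<'E'
from plan import *
th=.43
kn=np.array([-.058*np.sin(th),.078+.058*np.cos(th),.045])
show(bedtool(th),b2w(kn+[0,0,.054+.1]))
E
```

```text
t: 0.93
eef_pos: [0.4595, 0.319, 0.2967]
tool_rot: [-0.002, 0.809, 0.587, -0.005]
contact_force: [1.1, -0.0, 0.6]
gripper_width: 0.586
t 0.93 pos [0.4595 0.319  0.2967] F [ 1.1 -0.   0.6] w 0.586 tilt 0.6
turn [0.3878 0.4099 0.709 ] rows>= 8.0
shift now-axes [-0.0993  0.1319  0.0114] dist 0.1655
shift after turn [ 0.0203  0.1509 -0.0649]
```

```bash
python3 -m creep '[[[0.044,0.047,0.081,0,0,-0.005,0.05],[0.044,0.047,0.081,0,0,-0.005,0.05],[0.044,0.047,0.081,0,0,-0.005,0.05],[0.044,0.047,0.081,0,0,-0.005,0.05],[0.044,0.047,0.081,0,0,0,0.05],[0.044,0.047,0.081,0,0,0,0.05],[0.044,0.047,0.081,0,0,0,0.05],[0.044,0.047,0.081,0,0,0,0.05]]]'
python3 - <<'E'
from plan import *
th=.43
kn=np.array([-.058*np.sin(th),.078+.058*np.cos(th),.045])
show(bedtool(th),b2w(kn+[0,0,.054+.05]))
E
```

```text
t: 1.6
eef_pos: [0.4683, 0.3052, 0.3162]
tool_rot: [-0.252, 0.931, 0.259, 0.046]
contact_force: [0.4, -0.3, -0.1]
gripper_width: 0.588
t 1.6 pos [0.4683 0.3052 0.3162] F [ 0.4 -0.3 -0.1] w 0.588 tilt 29.6
turn [0.0307 0.0111 0.0185] rows>= 1.0
shift now-axes [0.0118 0.1456 0.0137] dist 0.1468
shift after turn [0.0143 0.1458 0.0093]
```

```bash
python3 -m creep '[[[0.03,0.011,0.018,0.003,0.037,0.002,0.05],[0,0,0,0.004,0.037,0.002,0.05],[0,0,0,0.004,0.037,0.002,0.05],[0,0,0,0.003,0.034,0.002,0.05],[0,0,0,0,0,0,0.05]]]'
python3 - <<'E'
from plan import *
from station import read_camera
import cv2
th=.43
kn=np.array([-.058*np.sin(th),.078+.058*np.cos(th),.045])
show(bedtool(th),b2w(kn+[0,0,.054+.05]))
a=read_camera("scene")["color"][100:260,300:460,::-1];b=read_camera("top")["color"][170:290,190:310,::-1]
o=np.zeros((400,800,3),np.uint8);o[:,:400]=cv2.resize(a,(400,400));o[:,400:]=cv2.resize(b,(400,400));cv2.imwrite("pics/e.png",o)
E
```

```text
t: 2.02
eef_pos: [0.5524, 0.2051, 0.2413]
tool_rot: [-0.27, 0.929, 0.248, 0.046]
contact_force: [0.0, -0.7, -0.8]
gripper_width: 0.582
t 2.02 pos [0.5524 0.2051 0.2413] F [ 0.  -0.7 -0.8] w 0.582 tilt 31.8
turn [-0.0044 -0.004  -0.0031] rows>= 1.0
shift now-axes [ 0.0015 -0.0041  0.0018] dist 0.0047
shift after turn [ 0.0015 -0.0041  0.0018]
```

View pics/e.png

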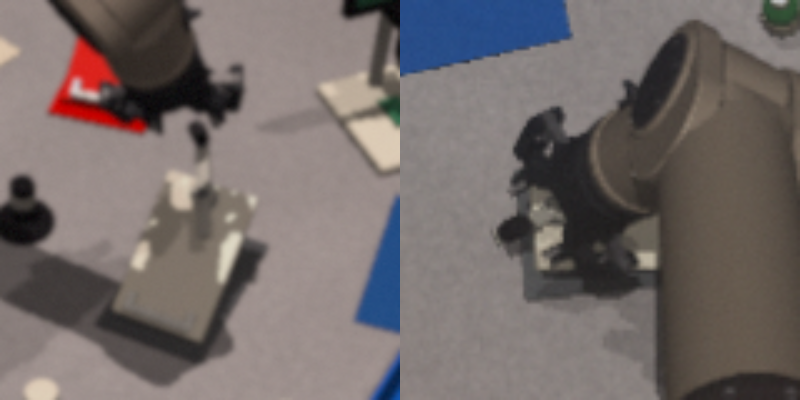

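```bash
python3 - <<'E'
from h import *
from bed import *
s=np.load("scene0.npz");t=np.load("top0.npz")
# dark knob pixel blobs in first images
for c,(x0,y0,x1,y1),nm in((s,(365,143,395,168),"s"),(t,(214,228,234,250),"t")):
    im=c["color"][y0:y1,x0:x1].astype(int).max(2);m=im<75
    ys,xs=np.nonzero(m);print(nm,"blob",xs.mean()+x0,ys.mean()+y0,m.sum(),"range",xs.min()+x0,xs.max()+x0,ys.min()+y0,ys.max()+y0)
    for th in(.35,.43,.5): print(th,[proj(c,b2w([-.058*np.sin(th),.078+.058*np.cos(th),z]))[0].round(1) for z in(.021,.039,.057)])
E
```

```text
s blob 379.2037037037037 153.75925925925927 54 range 376 382 149 159
0.35 [array([381.4, 155.4]), array([380.3, 153. ]), array([379.2, 150.6])]
0.43 [array([379.6, 155.5]), array([378.5, 153.2]), array([377.4, 150.8])]
0.5 [array([378.1, 155.7]), array([376.9, 153.4]), array([375.8, 151. ])]
t blob 224.90322580645162 239.19354838709677 93 range 219 230 233 245
0.35 [array([221.2, 238.4]), array([223.5, 237. ]), array([225.8, 235.6])]
0.43 [array([221.9, 239.9]), array([224.2, 238.5]), array([226.6, 237.1])]
0.5 [array([222.6, 241.2]), array([225. , 239.8]), array([227.3, 238.4])]
```

The knob blobs in both views match θ≈0.43, so I'm descending around the knob.

```bash
python3 -m creep '[[[0,0,0,0.001,-0.004,0.018,0.05],[0,0,0,0,0,0.018,0.05],[0,0,0,0,0,0.014,0.05],[0,0,0,0,0,0,0.05]]]'
python3 - <<'E'
from plan import *
th=.43
kn=np.array([-.058*np.sin(th),.078+.058*np.cos(th),.045])
show(bedtool(th),b2w(kn+[0,0,.054]))
E
```

```text
t: 2.45
eef_pos: [0.5446, 0.2453, 0.2054]
tool_rot: [-0.274, 0.927, 0.253, 0.047]
contact_force: [-0.1, -0.1, -0.4]
gripper_width: 0.586
t 2.45 pos [0.5446 0.2453 0.2054] F [-0.1 -0.1 -0.4] w 0.586 tilt 32.3
turn [-0.0127 -0.0046  0.0068] rows>= 1.0
shift now-axes [-0.0017  0.012  -0.0003] dist 0.0121
shift after turn [-0.0016  0.012  -0.0001]
```

```bash
python3 -m creep '[[[-0.012,-0.004,0.006,-0.001,0.006,0,0.05],[0,0,0,0,0.005,0,0.05],[0,0,0,0,0,0,0.05]]]'
python3 - <<'E'
from plan import *
th=.43
kn=np.array([-.058*np.sin(th),.078+.058*np.cos(th),.045])
show(bedtool(th),b2w(kn+[0,0,.054]))
E
```

```text
t: 2.7
eef_pos: [0.5483, 0.2384, 0.2011]
tool_rot: [-0.268, 0.929, 0.252, 0.045]
contact_force: [0.0, 0.1, -0.4]
gripper_width: 0.585
t 2.7 pos [0.5483 0.2384 0.2011] F [ 0.   0.1 -0.4] w 0.585 tilt 31.5
turn [-0.0014  0.001   0.0045] rows>= 1.0
shift now-axes [-0.0008  0.0031 -0.0001] dist 0.0032
shift after turn [-0.0008  0.0031 -0.0001]
```

Positioned. I'm closing on the knob now.

```bash
python3 -m creep '[[[0,0,0,0,0.002,0,0.012],[0,0,0,0,0,0,0.012],[0,0,0,0,0,0,0.012],[0,0,0,0,0,0,0.012],[0,0,0,0,0,0,0.012],[0,0,0,0,0,0,0.012]]]' 20
python3 - <<'E'
from plan import *
th=.43
kn=np.array([-.058*np.sin(th),.078+.058*np.cos(th),.045])
show(bedtool(th),b2w(kn+[0,0,.054]))
o,Rc,p=cur(); g=w2b(p+Rc.as_matrix()[:,2]*.054); d=g-[0,.078,0]; print("grasp bed",g.round(4),"r",np.hypot(*d[:2]).round(4),"th",np.arctan2(-d[0],d[1]).round(3))
E
```

```text
t: 3.2
eef_pos: [0.5505, 0.2358, 0.2016]
tool_rot: [-0.268, 0.929, 0.252, 0.047]
contact_force: [0.7, 0.6, -1.3]
gripper_width: 0.203
t 3.2 pos [0.5505 0.2358 0.2016] F [ 0.7  0.6 -1.3] w 0.203 tilt 31.6
turn [-0.0003 -0.0019  0.0042] rows>= 1.0
shift now-axes [-0.0017  0.0004  0.0019] dist 0.0026
shift after turn [-0.0017  0.0004  0.0019]
grasp bed [-0.0227  0.1319  0.0469] r 0.0584 th 0.398
```

The grip width reads 17.3 mm, so the knob is held. I'll swing it open.

```bash
python3 -m creep '[[[0,0,-0.1,-0.0058,0.0003,0,0.012],[0,0,-0.1,-0.0058,0.0003,0,0.012],[0,0,-0.1,-0.0058,0.0003,0,0.012],[0,0,-0.1,-0.0058,0.0003,0,0.012],[0,0,-0.1,-0.0058,0.0003,0,0.012],[0,0,-0.1,-0.0058,0.0003,0,0.012]]]'
cat > gr.py <<'E'
from plan import *
o,Rc,p=cur(); M=Rc.as_matrix();g=w2b(p+M[:,2]*.054); d=g-[0,.078,0]; x=RB.T@M[:,0]
print("t",o["t"],"grasp bed",g.round(4),"r",np.hypot(*d[:2]).round(4),"th",np.arctan2(-d[0],d[1]).round(3),"jaw",np.arctan2(x[1],x[0]).round(3),"F",np.round(o["contact_force"],1),"w",round(o["gripper_width"]*85.4,1),"tilt vs bed",np.arccos(min(1,-(M[:,2]@RB[:,2]))).round(3))
E
python3 gr.py
```

```text
t: 3.7
eef_pos: [0.5261, 0.2134, 0.1894]
tool_rot: [-0.241, 0.807, 0.525, 0.126]
contact_force: [1.6, 1.5, -3.5]
gripper_width: 0.202
t 3.7 grasp bed [-0.0491  0.1084  0.0468] r 0.0577 th 1.017 jaw 1.058 F [ 1.6  1.5 -3.5] w 17.3 tilt vs bed 0.001
```

```bash
python3 -m creep '[[[0,0,-0.1,-0.0058,0.0003,0,0.012],[0,0,-0.1,-0.0058,0.0003,0,0.012],[0,0,-0.1,-0.0058,0.0003,0,0.012],[0,0,-0.1,-0.0058,0.0003,0,0.012],[0,0,-0.1,-0.0058,0.0003,0,0.012]]]';python3 gr.py
python3 -m creep '[[[0,0,-0.03,-0.003,0,0,0.012],[0,0,-0.02,-0.002,0,0,0.012]]]';python3 gr.py
```

```text
t: 4.12
eef_pos: [0.5203, 0.1878, 0.1741]
tool_rot: [-0.2, 0.643, 0.716, 0.184]
contact_force: [1.2, 1.9, -2.8]
gripper_width: 0.2
t 4.1167 grasp bed [-0.0574  0.0792  0.0468] r 0.0574 th 1.551 jaw 1.583 F [ 1.2  1.9 -2.8] w 17.0 tilt vs bed 0.001
t: 4.28
eef_pos: [0.5208, 0.1867, 0.1732]
tool_rot: [-0.197, 0.622, 0.733, 0.192]
contact_force: [-2.0, 5.6, 3.3]
gripper_width: 0.202
t 4.2833 grasp bed [-0.0571  0.0781  0.0467] r 0.0571 th 1.569 jaw 1.64 F [-2.   5.6  3.3] w 17.3 tilt vs bed 0.008
```

The handle is at the stop: the force rose at 1.569 rad, and the hinge geometry agrees within 1 mm. Releasing and retracting.

```bash
python3 -m creep '[[[0,0,0,0,0,0,0.012],[0,0,0,0,0,0,0.012],[0,0,0,0,0,0,0.04],[0,0,0,0,0,0,0.04],[0,0,0,0,0,0,0.04],[0,0,0,0,0,-0.01,0.04],[0,0,0,0,0,-0.03,0.04],[0,0,0,0,0,-0.04,0.04],[0,0,0,0,0,-0.04,0.04],[0,0,0,0,0,0,0.04]]]'
python3 - <<'E'
from plan import *
Pt=np.array([.522,-.2855,.25]);show(downtool(np.radians(-15.2)),Pt)
E
```

```text
t: 5.12
eef_pos: [0.5263, 0.119, 0.2797]
tool_rot: [-0.198, 0.623, 0.733, 0.189]
contact_force: [1.5, -0.6, 0.4]
gripper_width: 0.468
t 5.12 pos [0.5263 0.119  0.2797] F [ 1.5 -0.6  0.4] w 0.468 tilt 31.8
turn [-0.5303 -0.3874  1.939 ] rows>= 18.0
shift now-axes [-0.3539 -0.0669 -0.1865] dist 0.4056
shift after turn [0.1019 0.3914 0.0297]
```

```bash
python3 -m creep '[[[-0.031,-0.0228,0.114,0,0,0,0.07],[-0.031,-0.0228,0.114,0,0,0,0.07],[-0.031,-0.0228,0.114,0,0,0,0.07],[-0.031,-0.0228,0.114,0,0,0,0.07],[-0.031,-0.0228,0.114,0,0,0,0.07],[-0.031,-0.0228,0.114,0,0,0,0.07],[-0.031,-0.0228,0.114,0,0,0,0.07],[-0.031,-0.0228,0.114,0,0,0,0.07],[-0.031,-0.0228,0.114,0,0,0,0.07],[-0.031,-0.0228,0.114,0,0,0,0.07],[-0.031,-0.0228,0.114,0,0,0,0.07],[-0.031,-0.0228,0.114,0,0,0,0.07],[-0.031,-0.0228,0.114,0,0,0,0.07],[-0.031,-0.0228,0.114,0,0,0,0.07],[-0.031,-0.0228,0.114,0,0,0,0.07],[-0.031,-0.0228,0.114,0,0,0,0.07]]]'
python3 - <<'E'
from plan import *
Pt=np.array([.522,-.2855,.25]);show(downtool(np.radians(-15.2)),Pt)
E
```

```text
t: 6.45
eef_pos: [0.5285, 0.1049, 0.2948]
tool_rot: [-0.011, 0.993, -0.114, 0.018]
contact_force: [-0.1, 0.8, 0.2]
gripper_width: 0.821
t 6.45 pos [0.5285 0.1049 0.2948] F [-0.1  0.8  0.2] w 0.821 tilt 2.4
turn [-0.0265 -0.0325  0.0373] rows>= 1.0
shift now-axes [0.0806 0.3828 0.0376] dist 0.393
shift after turn [0.0961 0.3784 0.0448]
```

```bash
python3 -m creep '[[[-0.026,-0.032,0.037,0.01,0.037,0.004,0.07],[0,0,0,0.01,0.038,0.004,0.07],[0,0,0,0.01,0.038,0.004,0.07],[0,0,0,0.01,0.038,0.004,0.07],[0,0,0,0.01,0.038,0.004,0.07],[0,0,0,0.01,0.038,0.004,0.07],[0,0,0,0.01,0.038,0.004,0.07],[0,0,0,0.01,0.038,0.004,0.07],[0,0,0,0.01,0.038,0.004,0.07],[0,0,0,0,0,0,0.07]]]'
python3 - <<'E'
from plan import *
Pt=np.array([.522,-.2855,.25]);show(downtool(np.radians(-15.2)),Pt)
from station import read_camera
import cv2
a=read_camera("scene")["color"][120:440,160:460,::-1];c=read_camera("top");np.savez("top1.npz",**c);b=c["color"][190:290,200:300,::-1]
o=np.zeros((400,800,3),np.uint8);o[:,:400]=cv2.resize(a,(400,400));o[:,400:]=cv2.resize(b,(400,400));cv2.imwrite("pics/f.png",o)
E
```

```text
t: 7.28
eef_pos: [0.5275, -0.2593, 0.2633]
tool_rot: [0.0, 0.991, -0.133, 0.004]
contact_force: [-0.9, -0.9, -0.1]
gripper_width: 0.821
t 7.28 pos [ 0.5275 -0.2593  0.2633] F [-0.9 -0.9 -0.1] w 0.821 tilt 0.4
turn [-0.0001 -0.0077 -0.0013] rows>= 1.0
shift now-axes [0.0015 0.0267 0.0133] dist 0.0299
shift after turn [0.0015 0.0267 0.0133]
```

View pics/f.png

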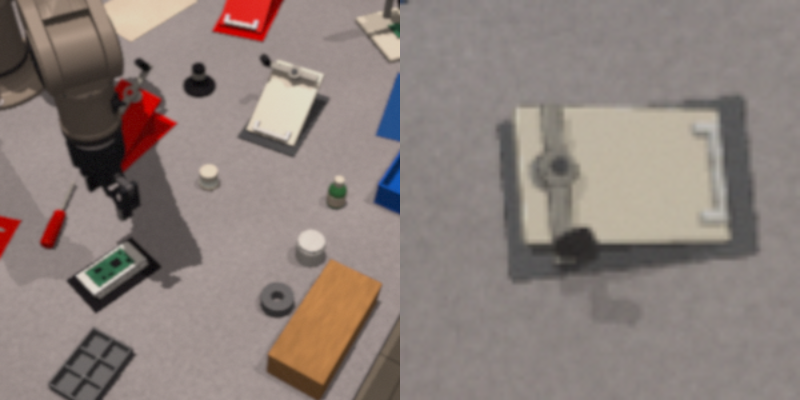

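The crops confirm the handle is open, with the knob at the bed's -x side. To find the fingertip reach at a 50 mm opening, I'll touch an empty spot on the counter at about (0.53, -0.13).

```bash
python3 -m creep '[[[0,-0.007,0,0.01,-0.038,0.03,0.05],[0,0,0,0.0,-0.039,0.012,0.05],[0,0,0,0.0,-0.039,0.012,0.05],[0,0,0,0,-0.01,0.04,0.05],[0,0,0,0,0,0.04,0.05],[0,0,0,0,0,0.01,0.05],[0,0,0,0,0,0,0.05]]]'
python3 - <<'E'
from plan import *
Pt=np.array([.53,-.13,.09]);show(downtool(np.radians(-15.2)),Pt)
E
```

```text
t: 7.97
eef_pos: [0.5763, -0.1209, 0.124]
tool_rot: [-0.006, 0.992, -0.126, 0.005]
contact_force: [-0.6, -0.8, 0.6]
gripper_width: 0.583
t 7.97 pos [ 0.5763 -0.1209  0.124 ] F [-0.6 -0.8  0.6] w 0.583 tilt 0.9
turn [-0.0128 -0.0088  0.0131] rows>= 1.0
shift now-axes [-0.0429  0.0208  0.0333] dist 0.0582
shift after turn [-0.0423  0.021   0.034 ]
```

```bash
python3 -m creep '[[[-0.012,-0.008,0.013,0,0,0.02,0.05],[0,0,0,0,0,0.02,0.05],[0,0,0,0,0,0,0.05]]]'
python3 -m creep '[[[0,0,0,0,0,0.004,0.05],[0,0,0,0,0,0.004,0.05],[0,0,0,0,0,0.004,0.05]]]'; python3 -c "from plan import *;show()"
```

```text
t: 8.22
eef_pos: [0.5786, -0.1194, 0.0877]
tool_rot: [-0.001, 0.991, -0.132, 0.002]
contact_force: [-0.7, -0.4, 0.4]
gripper_width: 0.585
t: 8.47
eef_pos: [0.5813, -0.1207, 0.0811]
tool_rot: [-0.001, 0.991, -0.132, 0.006]
contact_force: [0.2, 0.5, -0.2]
gripper_width: 0.587
t 8.47 pos [ 0.5813 -0.1207  0.0811] F [ 0.2  0.5 -0.2] w 0.587 tilt 0.7
```

```bash
python3 -m creep '[[[0,0,0,0,0,0.004,0.05],[0,0,0,0,0,0.003,0.05]]]'; python3 -m creep '[[[0,0,0,0,0,0.003,0.05],[0,0,0,0,0,0.002,0.05]]]';python3 -m creep '[[[0,0,0,0,0,0.002,0.05],[0,0,0,0,0,0.002,0.05]]]'
```

```text
t: 8.63
eef_pos: [0.5825, -0.1214, 0.0759]
tool_rot: [-0.001, 0.991, -0.133, 0.007]
contact_force: [0.1, -0.7, 0.6]
gripper_width: 0.586
t: 8.8
eef_pos: [0.583, -0.1219, 0.0712]
tool_rot: [-0.001, 0.991, -0.133, 0.008]
contact_force: [-0.2, 0.9, -0.1]
gripper_width: 0.583
t: 8.97
eef_pos: [0.5832, -0.1221, 0.0697]
tool_rot: [-0.002, 0.991, -0.133, 0.008]
contact_force: [-9.7, 3.3, 38.0]
gripper_width: 0.585
```

Contact came at TCP z≈0.0705, so the fingertips reach 70 mm at a 50 mm opening. I'll back off and go to the plate.

```bash
python3 -m creep '[[[0,0,0,0,0,-0.02,0.05],[0,0,0,0,0,-0.04,0.07],[0,0,0,0,0,-0.02,0.07],[0,0,0,-0.018,0.035,0,0.07],[0,0,0,-0.018,0.035,0,0.07],[0,0,0,0,0.035,0,0.07],[0,0,0,0,0.035,0,0.07],[0,0,0,0,0,0,0.07]]]'
python3 - <<'E'
from plan import *
Pt=np.array([.522,-.2855,.15]);show(downtool(np.radians(-15.2)),Pt)
E
```

```text
t: 9.63
eef_pos: [0.5104, -0.2493, 0.153]
tool_rot: [-0.003, 0.992, -0.129, 0.009]
contact_force: [-0.1, -0.0, 0.5]
gripper_width: 0.821
t 9.63 pos [ 0.5104 -0.2493  0.153 ] F [-0.1 -0.   0.5] w 0.821 tilt 1.1
turn [-0.008  -0.0175  0.0062] rows>= 1.0
shift now-axes [0.0204 0.032  0.0031] dist 0.0381
shift after turn [0.0207 0.0318 0.003 ]
```

```bash
python3 -m creep '[[[-0.008,-0.017,0.006,0.02,0.03,0,0.07],[0,0,0,0,0,0,0.07],[0,0,0,0,0,0,0.07]]]'
python3 - <<'E'
from plan import *
Pt=np.array([.522,-.2855,.1]);show(downtool(np.radians(-15.2)),Pt)
E
```

```text
t: 9.88
eef_pos: [0.5195, -0.286, 0.1528]
tool_rot: [-0.0, 0.991, -0.135, -0.001]
contact_force: [-0.6, 0.7, -0.5]
gripper_width: 0.82
t 9.88 pos [ 0.5195 -0.286   0.1528] F [-0.6  0.7 -0.5] w 0.82 tilt 0.1
turn [ 0.0001  0.0018 -0.0061] rows>= 1.0
shift now-axes [ 0.0024 -0.0011  0.0528] dist 0.0529
shift after turn [ 0.0023 -0.0011  0.0528]
```

```bash
python3 -m creep '[[[0,0,0,0.002,-0.001,0.015,0.07],[0,0,0,0,0,0.015,0.07],[0,0,0,0,0,0.012,0.07],[0,0,0,0,0,0.004,0.07],[0,0,0,0,0,0,0.07]]]'
python3 - <<'E'
from plan import *
Pt=np.array([.522,-.2855,.1]);show(downtool(np.radians(-15.2)),Pt)
from station import read_camera
import cv2
a=read_camera("scene")["color"][270:390,180:300,::-1];c=read_camera("top");b=c["color"][200:290,375:465,::-1]
o=np.zeros((400,800,3),np.uint8);o[:,:400]=cv2.resize(a,(400,400));o[:,400:]=cv2.resize(b,(400,400));cv2.imwrite("pics/g.png",o)
E
```

```text
t: 10.3
eef_pos: [0.5223, -0.2839, 0.1026]
tool_rot: [-0.0, 0.991, -0.135, -0.001]
contact_force: [-0.2, -0.6, 0.5]
gripper_width: 0.815
t 10.3 pos [ 0.5223 -0.2839  0.1026] F [-0.2 -0.6  0.5] w 0.815 tilt 0.1
turn [-0.0001  0.0012 -0.0051] rows>= 1.0
shift now-axes [0.0001 0.0016 0.0026] dist 0.003
shift after turn [0.0001 0.0016 0.0026]
```

View pics/g.png

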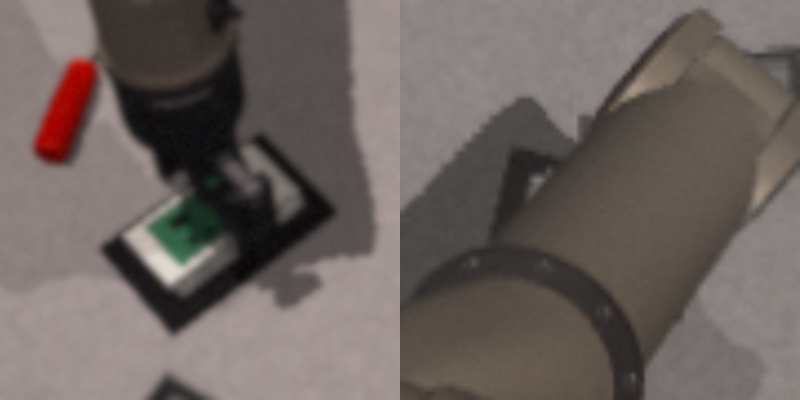

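The scene view shows the fingers straddling the plate. I'll lower 2.5 mm and close.

```bash
python3 -m creep '[[[0,0,-0.005,0,0.0015,0.0022,0.07],[0,0,0,0,0,0,0.044],[0,0,0,0,0,0,0.044],[0,0,0,0,0,0,0.044],[0,0,0,0,0,0,0.044],[0,0,0,0,0,0,0.044],[0,0,0,0,0,0,0.044]]]' 45
python3 -c "from plan import *;show()"
```

```text
t: 10.98
eef_pos: [0.5236, -0.286, 0.1039]
tool_rot: [0.0, 0.991, -0.132, 0.002]
contact_force: [-0.8, -0.7, -0.8]
gripper_width: 0.56
t 10.98 pos [ 0.5236 -0.286   0.1039] F [-0.8 -0.7 -0.8] w 0.56 tilt 0.2
```

The TCP drifted up to 0.1039, so the bite is only about 2 mm. I'll reopen, go lower and regrip.

```bash
python3 -m creep '[[[0,0,0,0,0,0,0.06],[0,0,0,0,0,0,0.06],[0,0,0,0,0,0,0.06],[0,0,-0.004,0,0,0.004,0.06],[0,0,0,0,0,0.001,0.06],[0,0,0,0,0,0,0.06]]]' 
python3 - <<'E'
from plan import *
Pt=np.array([.522,-.2855,.099]);show(downtool(np.radians(-15.2)),Pt)
E
```

```text
t: 11.48
eef_pos: [0.524, -0.2863, 0.0989]
tool_rot: [0.001, 0.992, -0.13, 0.003]
contact_force: [-0.6, 0.5, -0.5]
gripper_width: 0.7
t 11.48 pos [ 0.524  -0.2863  0.0989] F [-0.6  0.5 -0.5] w 0.7 tilt 0.3
turn [ 0.0005 -0.0055  0.0054] rows>= 1.0
shift now-axes [-0.0022 -0.0002 -0.0001] dist 0.0022
shift after turn [-0.0022 -0.0002 -0.0001]
```

```bash
python3 -m creep '[[[0,-0.004,0.003,-0.0015,0,0.001,0.044],[0,0,0,0,0,0,0.044],[0,0,0,0,0,0,0.044],[0,0,0,0,0,0.001,0.044],[0,0,0,0,0,0,0.044]]]' 45
python3 -c "from plan import *;show()"
```

```text
t: 11.9
eef_pos: [0.5229, -0.2861, 0.0984]
tool_rot: [-0.0, 0.991, -0.132, 0.001]
contact_force: [0.1, -0.2, -1.9]
gripper_width: 0.57
t 11.9 pos [ 0.5229 -0.2861  0.0984] F [ 0.1 -0.2 -1.9] w 0.57 tilt 0.1
```

```bash
python3 -m creep '[[[0,0,0,0,0,0,0.044],[0,0,0,0,0,-0.006,0.044],[0,0,0,0,0,-0.01,0.044],[0,0,0,0,0,-0.03,0.044],[0,0,0,0,0,-0.04,0.044],[0,0,0,0,0,-0.04,0.044],[0,0,0,0,0,0,0.044],[0,0,0,0,0,0,0.044]]]'
python3 - <<'E'
from plan import *
show()
from station import read_camera
import cv2
c=read_camera("scene");np.savez("scene2.npz",**c);a=c["color"][240:390,180:330,::-1]
cv2.imwrite("pics/i.png",cv2.resize(a,(600,600),interpolation=cv2.INTER_CUBIC))
E
```

```text
t: 12.57
eef_pos: [0.5205, -0.2855, 0.2301]
tool_rot: [-0.001, 0.991, -0.132, -0.002]
contact_force: [-0.2, 0.9, -2.4]
gripper_width: 0.566
t 12.57 pos [ 0.5205 -0.2855  0.2301] F [-0.2  0.9 -2.4] w 0.566 tilt 0.3
```

View pics/i.png

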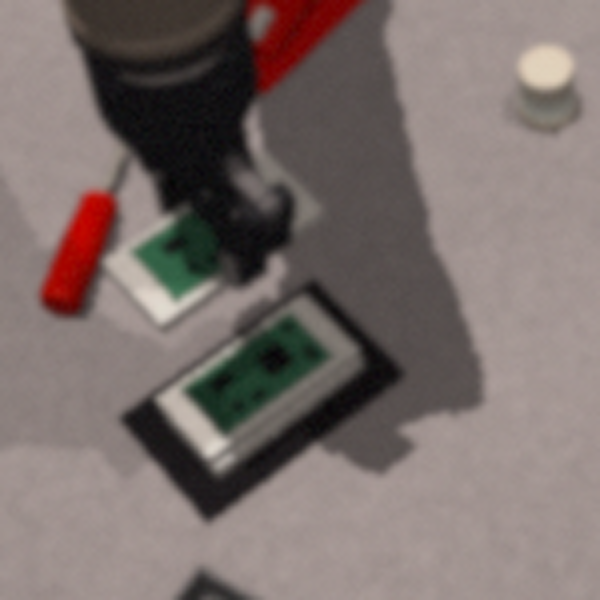

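Only the top plate came up, level; the middle plate stays on the tray (around 265,375 in the crop). I'll carry it to the bed now.

```bash
python3 - <<'E'
from plan import *
show(bedtool(0),b2w([.001,.0035,.0724+.07]));print(b2w([.001,.0035,.0724+.07]))
E
```

```text
t 12.62 pos [ 0.5211 -0.2861  0.2306] F [ 0.3 -0.8 -0.5] w 0.566 tilt 0.2
turn [ 0.5432 -0.0962 -0.3521] rows>= 6.0
shift now-axes [-0.0398 -0.3971  0.0607] dist 0.4037
shift after turn [ 0.1026 -0.2972  0.2532]
[0.58661734 0.10757135 0.17001723]
```

```bash
python3 -m creep '[[[0,0,0,-0.002,-0.02,-0.005,0.044],[0,0,0,-0.004,-0.03,-0.005,0.044],[0,0,0,-0.004,-0.03,-0.005,0.044],[0,0,0,-0.004,-0.03,0,0.044],[0,0,0,-0.004,-0.03,0,0.044],[0,0,0,-0.004,-0.03,0,0.044],[0.06,-0.01,-0.04,0,0,0,0.044],[0.08,-0.014,-0.052,0,0,0,0.044],[0.08,-0.014,-0.052,0,0,0,0.044],[0.08,-0.014,-0.052,0,0,0,0.044],[0.08,-0.014,-0.052,0,0,0,0.044],[0.08,-0.014,-0.052,0,0,0,0.044],[0.08,-0.014,-0.052,0,0,0,0.044]]]'
python3 - <<'E'
from plan import *
show(bedtool(0),b2w([.001,.0035,.0724+.07]))
E
```

```text
t: 13.7
eef_pos: [0.541, -0.0976, 0.2355]
tool_rot: [-0.282, 0.957, 0.058, -0.021]
contact_force: [-1.1, 0.9, -2.2]
gripper_width: 0.568
t 13.7 pos [ 0.541  -0.0976  0.2355] F [-1.1  0.9 -2.2] w 0.568 tilt 32.8
turn [-0.0234  0.0204  0.0195] rows>= 1.0
shift now-axes [ 0.0708 -0.1311  0.162 ] dist 0.2201
shift after turn [ 0.0649 -0.1362  0.1603]
```

```bash
python3 -m creep '[[[-0.023,0.02,0.019,0.008,-0.016,0.019,0.044],[0,0,0,0.01,-0.02,0.024,0.044],[0,0,0,0.01,-0.02,0.024,0.044],[0,0,0,0.01,-0.02,0.024,0.044],[0,0,0,0.01,-0.02,0.024,0.044],[0,0,0,0.01,-0.02,0.024,0.044],[0,0,0,0,0,0,0.044],[0,0,0,0,0,0,0.044]]]'
python3 - <<'E'
from plan import *
show(bedtool(0),b2w([.001,.0035,.0724+.04]))
from station import read_camera
import cv2
c=read_camera("scene");np.savez("scene3.npz",**c);a=c["color"][130:250,320:440,::-1];b=read_camera("top")["color"][200:290,220:310,::-1]
o=np.zeros((400,800,3),np.uint8);o[:,:400]=cv2.resize(a,(400,400));o[:,400:]=cv2.resize(b,(400,400));cv2.imwrite("pics/j.png",o)
E
```

```text
t: 14.37
eef_pos: [0.5802, 0.0748, 0.1635]
tool_rot: [-0.271, 0.962, 0.035, -0.019]
contact_force: [0.3, -0.5, -0.9]
gripper_width: 0.569
t 14.37 pos [0.5802 0.0748 0.1635] F [ 0.3 -0.5 -0.9] w 0.569 tilt 31.5
turn [ 0.0006  0.0048 -0.0245] rows>= 1.0
shift now-axes [ 0.009  -0.0309  0.0411] dist 0.0522
shift after turn [ 0.0095 -0.0307  0.0411]
```

View pics/j.png

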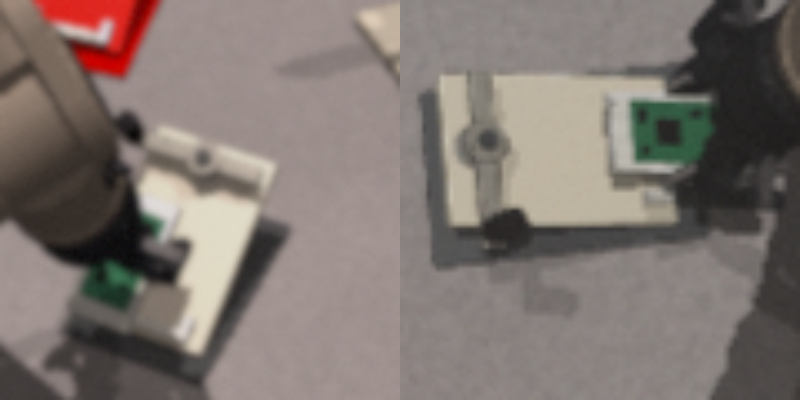

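```bash
python3 -m creep '[[[0,0.004,-0.024,0.005,-0.015,0.005,0.044],[0,0,0,0.004,-0.015,0.01,0.044],[0,0,0,0,0,0.015,0.044],[0,0,0,0,0,0,0.044],[0,0,0,0,0,0,0.044]]]'
cat > pl.py <<'E'
from plan import *
o,Rc,p=cur();M=Rc.as_matrix();g=w2b(p+M[:,2]*.0724);print("underside bed",g.round(4),"F bed",(RB.T@np.array(o["contact_force"])).round(1))
show(bedtool(0),b2w([.001,.0035,.0724]))
E
python3 pl.py
```

```text
t: 14.88
eef_pos: [0.5872, 0.1152, 0.1545]
tool_rot: [-0.27, 0.962, 0.042, -0.011]
contact_force: [0.8, -0.1, -1.5]
gripper_width: 0.568
underside bed [0.0027 0.0016 0.0529] F bed [ 0.8 -0.9 -1.2]
t 14.88 pos [0.5872 0.1152 0.1545] F [ 0.8 -0.1 -1.5] w 0.568 tilt 31.4
turn [ 0.0023 -0.0053 -0.0056] rows>= 1.0
shift now-axes [-0.0016 -0.0018  0.0529] dist 0.0529
shift after turn [-0.0013 -0.0017  0.0529]
```

```bash
python3 -m creep '[[[0.002,-0.005,-0.005,-0.0015,-0.002,0.015,0.044],[0,0,0,0,0,0.015,0.044],[0,0,0,0,0,0.006,0.044],[0,0,0,0,0,0,0.044],[0,0,0,0,0,0,0.044]]]'
python3 pl.py; python3 - <<'E'
from station import read_camera
import cv2,numpy as np
c=read_camera("scene");np.savez("scene4.npz",**c);a=c["color"][160:250,330:420,::-1];c=read_camera("top");np.savez("top4.npz",**c);b=c["color"][205:265,225:285,::-1]
o=np.zeros((400,800,3),np.uint8);o[:,:400]=cv2.resize(a,(400,400));o[:,400:]=cv2.resize(b,(400,400));cv2.imwrite("pics/k.png",o)
E
```

```text
t: 15.3
eef_pos: [0.5844, 0.1356, 0.1239]
tool_rot: [-0.271, 0.962, 0.045, -0.012]
contact_force: [0.8, 0.5, -1.0]
gripper_width: 0.566
underside bed [0.0016 0.0034 0.016 ] F bed [ 0.8 -0.1 -1. ]
t 15.3 pos [0.5844 0.1356 0.1239] F [ 0.8  0.5 -1. ] w 0.566 tilt 31.4
turn [ 0.0009 -0.0026 -0.0016] rows>= 1.0
shift now-axes [-0.0005 -0.0001  0.016 ] dist 0.016
shift after turn [-0.0004 -0.0001  0.016 ]
```

View pics/k.png

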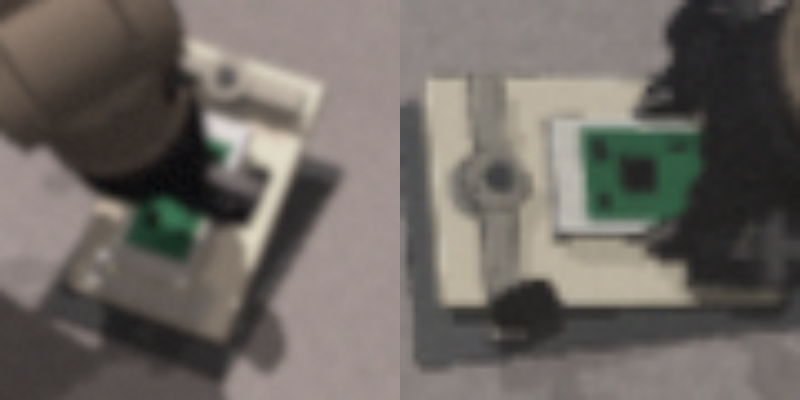

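The plate is hovering about 16 mm over the bed, centred and parallel. I'm lowering it in small steps.

```bash
python3 -m creep '[[[0,-0.002,0,0,0,0.005,0.044],[0,0,0,0,0,0.003,0.044],[0,0,0,0,0,0.002,0.044],[0,0,0,0,0,0,0.044]]]'; python3 pl.py
```

```text
t: 15.73
eef_pos: [0.5853, 0.1397, 0.1163]
tool_rot: [-0.27, 0.962, 0.044, -0.011]
contact_force: [-0.5, 1.6, -1.8]
gripper_width: 0.567
underside bed [0.0031 0.0027 0.0075] F bed [-0.4  0.5 -2.5]
t 15.73 pos [0.5853 0.1397 0.1163] F [-0.5  1.6 -1.8] w 0.567 tilt 31.4
turn [ 0.0018 -0.0045 -0.0019] rows>= 1.0
shift now-axes [-0.0018 -0.0007  0.0075] dist 0.0077
shift after turn [-0.0017 -0.0007  0.0075]
```

```bash
python3 -m creep '[[[0,0,0,0,0,0.001,0.044],[0,0,0,0,0,0.001,0.044]]]'; python3 pl.py
```

```text
t: 15.9
eef_pos: [0.5854, 0.1406, 0.1147]
tool_rot: [-0.27, 0.962, 0.044, -0.011]
contact_force: [-0.4, -0.3, -1.9]
gripper_width: 0.567
underside bed [0.0033 0.0026 0.0056] F bed [-0.4 -1.2 -1.5]
t 15.9 pos [0.5854 0.1406 0.1147] F [-0.4 -0.3 -1.9] w 0.567 tilt 31.4
turn [ 0.0019 -0.0051 -0.0021] rows>= 1.0
shift now-axes [-0.002  -0.0008  0.0056] dist 0.006
shift after turn [-0.002  -0.0008  0.0056]
```

```bash
python3 -m creep '[[[0.002,-0.005,-0.002,-0.002,-0.001,0.001,0.044],[0,0,0,0,0,0.001,0.044],[0,0,0,0,0,0.001,0.044]]]'; python3 pl.py
```

```text
t: 16.15
eef_pos: [0.5831, 0.1429, 0.1126]
tool_rot: [-0.271, 0.961, 0.046, -0.013]
contact_force: [0.4, 0.2, -1.7]
gripper_width: 0.568
underside bed [0.0008 0.0038 0.0025] F bed [ 0.4 -0.8 -1.5]
t 16.15 pos [0.5831 0.1429 0.1126] F [ 0.4  0.2 -1.7] w 0.568 tilt 31.5
turn [-0.0002  0.0002  0.0002] rows>= 1.0
shift now-axes [0.0002 0.0003 0.0025] dist 0.0025
shift after turn [0.0002 0.0003 0.0025]
```

```bash
python3 -m creep '[[[0,0,0,0,0,0.001,0.044],[0,0,0,0,0,0.001,0.044]]]'; python3 pl.py
```

```text
t: 16.32
eef_pos: [0.583, 0.1441, 0.1108]
tool_rot: [-0.271, 0.961, 0.046, -0.013]
contact_force: [0.8, -0.2, -1.0]
gripper_width: 0.569
underside bed [0.0008 0.0038 0.0003] F bed [ 0.7 -0.7 -0.7]
t 16.32 pos [0.583  0.1441 0.1108] F [ 0.8 -0.2 -1. ] w 0.569 tilt 31.5
turn [-0.0002  0.0001  0.0003] rows>= 1.0
shift now-axes [0.0002 0.0003 0.0003] dist 0.0005
shift after turn [0.0002 0.0003 0.0003]
```

```bash
python3 -m creep '[[[0,0,0,0,0,0.001,0.044]]]'; python3 pl.py
```

```text
t: 16.4
eef_pos: [0.5829, 0.1447, 0.1098]
tool_rot: [-0.271, 0.961, 0.046, -0.013]
contact_force: [-1.1, 0.5, -1.3]
gripper_width: 0.569
underside bed [ 0.0008  0.0039 -0.0008] F bed [-1.  -0.2 -1.4]
t 16.4 pos [0.5829 0.1447 0.1098] F [-1.1  0.5 -1.3] w 0.569 tilt 31.5
turn [-0.0002  0.0002  0.0004] rows>= 1.0
shift now-axes [ 0.0002  0.0004 -0.0008] dist 0.0009
shift after turn [ 0.0002  0.0004 -0.0008]
```

```bash
python3 -m creep '[[[0,0,0,0,0,0.0007,0.044]]]'; python3 pl.py
```

```text
t: 16.48
eef_pos: [0.5829, 0.1449, 0.1094]
tool_rot: [-0.271, 0.961, 0.046, -0.013]
contact_force: [-3.3, -3.9, 8.0]
gripper_width: 0.568
underside bed [ 0.0008  0.0039 -0.0013] F bed [-3.7  1.2  8.7]
t 16.48 pos [0.5829 0.1449 0.1094] F [-3.3 -3.9  8. ] w 0.568 tilt 31.5
turn [-0.0005  0.0001  0.0002] rows>= 1.0
shift now-axes [ 0.0002  0.0003 -0.0013] dist 0.0013
shift after turn [ 0.0002  0.0003 -0.0013]
```

Contact force is 8.7 N, so the plate is on the bed. Releasing it.

```bash
python3 -m creep '[[[0,0,0,0,0,0,0.052],[0,0,0,0,0,0,0.056],[0,0,0,0,0,0,0.06],[0,0,0,0,0,0,0.066],[0,0,0,0,0,0,0.066],[0,0,0,0,0,0,0.066]]]'; python3 pl.py
```

```text
t: 16.98
eef_pos: [0.5835, 0.1454, 0.1101]
tool_rot: [-0.272, 0.961, 0.046, -0.012]
contact_force: [0.1, -0.4, 0.0]
gripper_width: 0.774
underside bed [ 0.0016  0.0046 -0.0009] F bed [ 0.1 -0.4  0.2]
t 16.98 pos [0.5835 0.1454 0.1101] F [ 0.1 -0.4  0. ] w 0.774 tilt 31.6
turn [-0.0014 -0.001   0.0008] rows>= 1.0
shift now-axes [-0.0005  0.001  -0.0009] dist 0.0015
shift after turn [-0.0005  0.001  -0.0009]
```

```bash
python3 -m creep '[[[0,0,0,0,0,-0.006,0.066],[0,0,0,0,0,-0.015,0.066],[0,0,0,0,0,-0.03,0.066],[0,0,0,0,0,-0.04,0.066],[0,0,0,0,0,-0.03,0.066],[0,0,0,0,0.035,0,0.066],[0,0,0,0,0.035,0,0.066],[0,0,0,0,0.03,-0.02,0.066],[0,0,0,0,0,0,0.066]]]'; python3 pl.py
python3 - <<'E'
from station import read_camera
import cv2,numpy as np
c=read_camera("scene");np.savez("scene5.npz",**c);a=c["color"][160:250,330:420,::-1];c=read_camera("top");np.savez("top5.npz",**c);b=c["color"][205:265,225:285,::-1]
o=np.zeros((400,800,3),np.uint8);o[:,:400]=cv2.resize(a,(400,400),interpolation=2);o[:,400:]=cv2.resize(b,(400,400),interpolation=2);cv2.imwrite("pics/l.png",o)
E
```

```text
t: 17.73
eef_pos: [0.5998, -0.0181, 0.1858]
tool_rot: [-0.271, 0.961, 0.05, -0.011]
contact_force: [1.6, -2.0, 1.3]
gripper_width: 0.771
underside bed [ 0.0022 -0.096   0.1495] F bed [ 1.4 -1.2  2.2]
t 17.73 pos [ 0.5998 -0.0181  0.1858] F [ 1.6 -2.   1.3] w 0.771 tilt 31.5
turn [-0.0001 -0.0006  0.0087] rows>= 1.0
shift now-axes [-0.0004 -0.0995  0.1495] dist 0.1795
shift after turn [-0.0012 -0.0995  0.1495]
```

View pics/l.png

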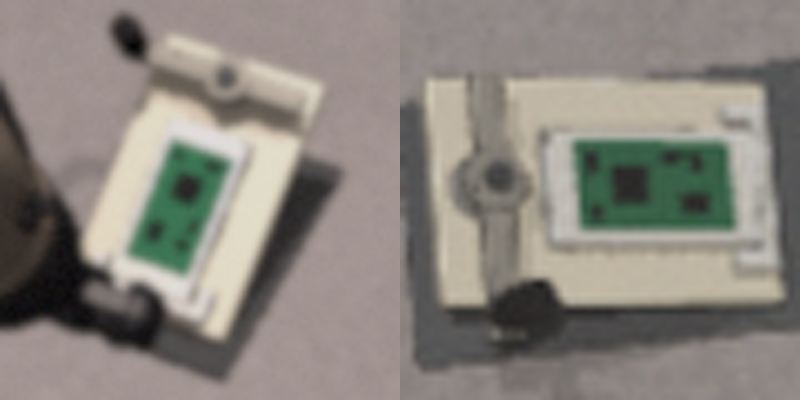

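In both views the plate lies between the cheeks, parallel to the bed, with the board out. I'll measure the board's centre and direction in the bed frame.

```bash
cat > chk.py <<'E'
from q import *
from bed import *
import sys
grc=lambda im:cv2.morphologyEx((im[...,1].astype(int)-im[...,0]>25).astype(np.uint8),cv2.MORPH_CLOSE,np.ones((25,25)))
def chk(n):
  for nm,bx in(("scene",(345,175,400,235)),("top",(245,215,285,250))):
    c=np.load(f"{nm}{n}.npz");C=quad(c,*bx,grc,"m"+nm,4);W=onplane(c,C,b2w([0,0,.01]),RB[:,2]);b=np.array([w2b(w) for w in W])
    e=[b[i]-b[i-1] for i in range(4)]; L=[np.linalg.norm(v) for v in e]; k=[i for i in range(4) if L[i]>.05]
    print(nm,"centre",b.mean(0).round(4),"L",np.round(L,4),"ang",[(np.degrees(np.arctan2(e[i][0],e[i][1]))).round(1) for i in k])
chk(sys.argv[1])
E
python3 chk.py 5
```

```text
scene centre [-0.0003  0.      0.01  ] L [0.0354 0.0691 0.0358 0.0699] ang [np.float64(179.9), np.float64(0.2)]
top centre [0.0002 0.     0.01  ] L [0.0705 0.0376 0.0714 0.0376] ang [np.float64(-179.8), np.float64(0.2)]
```

Both views put the plate's centre within 0.3 mm of the seat and 0.2° of square: it slid down to the ledge. Now the handle.

```bash
python3 -m creep '[[[0,0,-0.12,0,0,-0.01,0.05],[0,0,-0.12,0,0,-0.01,0.05],[0,0,-0.12,0,0,-0.01,0.05],[0,0,-0.12,0,0,0,0.05],[0,0,-0.12,0,0,0,0.05],[0,0,-0.12,0,0,0,0.05],[0,0,-0.12,0,0,0,0.05],[0,0,-0.12,0,0,0,0.05],[0,0,-0.12,0,0,0,0.05],[0,0,-0.12,0,0,0,0.05],[0,0,-0.12,0,0,0,0.05],[0,0,-0.12,0,0,0,0.05],[0,0,-0.1,0,0,0,0.05]]]' 20
cat > kn.py <<'E'
from plan import *
import sys
show(bedtool(np.pi/2),b2w([-.0573,.078,.046+.054+float(sys.argv[1])]))
E
python3 kn.py .05
```

```text
t: 18.92
eef_pos: [0.5983, -0.0089, 0.2179]
tool_rot: [-0.206, 0.627, 0.728, 0.186]
contact_force: [0.2, 0.9, 0.8]
gripper_width: 0.585
t 18.92 pos [ 0.5983 -0.0089  0.2179] F [0.2 0.9 0.8] w 0.585 tilt 32.3
turn [-0.0155 -0.0135  0.0485] rows>= 1.0
shift now-axes [ 0.1506 -0.0501  0.0972] dist 0.1861
shift after turn [ 0.1493 -0.0589  0.0944]
```

```bash
python3 -m creep '[[[-0.015,-0.013,0.048,0.03,-0.012,0,0.05],[0,0,0,0.03,-0.012,0.012,0.05],[0,0,0,0.03,-0.012,0.02,0.05],[0,0,0,0.03,-0.012,0.03,0.05],[0,0,0,0.025,-0.01,0.025,0.05],[0,0,0,0,0,0,0.05],[0,0,0,0,0,0,0.05]]]'; python3 kn.py .05
```

```text
t: 19.5
eef_pos: [0.5178, 0.1631, 0.2226]
tool_rot: [-0.201, 0.642, 0.717, 0.184]
contact_force: [1.1, -0.3, -0.0]
gripper_width: 0.586
t 19.5 pos [0.5178 0.1631 0.2226] F [ 1.1 -0.3 -0. ] w 0.586 tilt 31.6
turn [-0.002  -0.0015  0.0142] rows>= 1.0
shift now-axes [-0.0057  0.0048  0.0049] dist 0.0089
shift after turn [-0.0056  0.0049  0.0049]
```

```bash
python3 -m creep '[[[0,0,0.014,-0.0055,0.005,0.004,0.05],[0,0,0,0,0,0,0.05],[0,0,0,0,0,0.015,0.05],[0,0,0,0,0,0.016,0.05],[0,0,0,0,0,0.012,0.05],[0,0,0,0,0,0,0.05],[0,0,0,0,0,0,0.05]]]'; python3 kn.py 0
```

```text
t: 20.08
eef_pos: [0.5257, 0.1803, 0.1789]
tool_rot: [-0.2, 0.65, 0.71, 0.183]
contact_force: [-0.7, -0.0, 0.3]
gripper_width: 0.586
t 20.08 pos [0.5257 0.1803 0.1789] F [-0.7 -0.   0.3] w 0.586 tilt 31.5
turn [ 0.0041  0.0003 -0.0051] rows>= 1.0
shift now-axes [ 0.0032 -0.0047  0.009 ] dist 0.0107
shift after turn [ 0.0032 -0.0046  0.0091]
```

```bash
python3 -m creep '[[[0.004,0,-0.005,0.003,-0.0045,0.008,0.05],[0,0,0,0,0,0,0.05],[0,0,0,0,0,0,0.012],[0,0,0,0,0,0,0.012],[0,0,0,0,0,0,0.012],[0,0,0,0,0,0,0.012],[0,0,0,0,0,0,0.012],[0,0,0,0,0,0,0.012]]]'; python3 kn.py 0;python3 gr.py
```

```text
t: 20.75
eef_pos: [0.5222, 0.1862, 0.1759]
tool_rot: [-0.2, 0.648, 0.711, 0.184]
contact_force: [0.7, 1.3, -2.2]
gripper_width: 0.198
t 20.75 pos [0.5222 0.1862 0.1759] F [ 0.7  1.3 -2.2] w 0.198 tilt 31.6
turn [ 0.0038 -0.0014 -0.0013] rows>= 1.0
shift now-axes [-0.0005 -0.0016  0.0033] dist 0.0037
shift after turn [-0.0005 -0.0016  0.0033]
t 20.75 grasp bed [-0.0555  0.0786  0.0493] r 0.0555 th 1.56 jaw 1.57 F [ 0.7  1.3 -2.2] w 16.9 tilt vs bed 0.004
```

```bash
python3 -m creep '[[[0,0,0.1,0.0056,0.0003,0,0.012],[0,0,0.1,0.0056,0.0003,0,0.012],[0,0,0.1,0.0056,0.0003,0,0.012],[0,0,0.1,0.0056,0.0003,0,0.012],[0,0,0.1,0.0056,0.0003,0,0.012],[0,0,0.1,0.0056,0.0003,0,0.012],[0,0,0.1,0.0056,0.0003,0,0.012]]]';python3 gr.py
```

```text
t: 21.33
eef_pos: [0.5328, 0.2186, 0.1951]
tool_rot: [-0.253, 0.859, 0.434, 0.101]
contact_force: [0.4, 1.1, -2.8]
gripper_width: 0.201
t 21.3333 grasp bed [-0.0418  0.1153  0.0494] r 0.0561 th 0.842 jaw 0.842 F [ 0.4  1.1 -2.8] w 17.1 tilt vs bed 0.003
```

```bash
python3 -m creep '[[[0,0,0.1,0.0056,0.0003,0,0.012],[0,0,0.1,0.0056,0.0003,0,0.012],[0,0,0.1,0.0056,0.0003,0,0.012],[0,0,0.1,0.0056,0.0003,0,0.012],[0,0,0.1,0.0056,0.0003,0,0.012],[0,0,0.1,0.0056,0.0003,0,0.012],[0,0,0.1,0.0056,0.0003,0,0.012]]]';python3 gr.py
```

```text
t: 21.92
eef_pos: [0.5667, 0.2384, 0.2053]
tool_rot: [-0.271, 0.957, 0.099, 0.004]
contact_force: [0.5, -0.3, -2.2]
gripper_width: 0.199
t 21.9167 grasp bed [-0.0062  0.1346  0.0494] r 0.0569 th 0.109 jaw 0.112 F [ 0.5 -0.3 -2.2] w 17.0 tilt vs bed 0.003
```

```bash
python3 -m creep '[[[0,0,0.06,0.0035,0.0002,0,0.012],[0,0,0.05,0.003,0,0,0.012],[0,0,0.0,0.002,0,0,0.012]]]';python3 gr.py
```

```text
t: 22.17
eef_pos: [0.5745, 0.2398, 0.2053]
tool_rot: [-0.271, 0.962, 0.043, -0.014]
contact_force: [-8.7, -4.9, 7.1]
gripper_width: 0.202
t 22.1667 grasp bed [0.0015 0.1351 0.0492] r 0.0571 th -0.026 jaw -0.007 F [-8.7 -4.9  7.1] w 17.3 tilt vs bed 0.001
```

The closed stop is reached: the reaction force is about 9 N. Releasing and retracting.

```bash
python3 -m creep '[[[0,0,0,0,0,0,0.012],[0,0,0,0,0,0,0.04],[0,0,0,0,0,0,0.045],[0,0,0,0,0,0,0.045],[0,0,0,0,0,-0.01,0.045],[0,0,0,0,0,-0.03,0.045],[0,0,0,0,0,-0.04,0.045],[0,0,0,0,0.02,-0.035,0.045],[0,0,0,0,0.04,0,0.045],[0,0,0,0,0.04,0,0.045],[0,0,0,0,0.04,-0.01,0.045],[0,0,0,0,0.04,-0.01,0.045],[0,0,0,0,0.04,-0.01,0.045],[0,0,0,0,0,0,0.045],[0,0,0,0,0,0,0.045]]]'
python3 - <<'E'
from station import read_camera
import cv2,numpy as np
c=read_camera("scene");np.savez("scene6.npz",**c);cv2.imwrite("pics/n1.png",c["color"][:,:,::-1]);a=c["color"][140:250,320:430,::-1];c=read_camera("top");np.savez("top6.npz",**c);b=c["color"][205:265,215:275,::-1]
o=np.zeros((400,800,3),np.uint8);o[:,:400]=cv2.resize(a,(400,400),interpolation=2);o[:,400:]=cv2.resize(b,(400,400),interpolation=2);cv2.imwrite("pics/n.png",o)
E
python3 chk.py 6
```

```text
t: 23.42
eef_pos: [0.6033, -0.0356, 0.2251]
tool_rot: [-0.27, 0.962, 0.049, -0.007]
contact_force: [0.3, 1.2, 0.4]
gripper_width: 0.528
scene centre [-0.0003 -0.0002  0.01  ] L [0.0354 0.069  0.0359 0.0689] ang [np.float64(179.8), np.float64(0.2)]
top centre [0.0002 0.0001 0.01  ] L [0.0707 0.0376 0.072  0.0376] ang [np.float64(-179.7), np.float64(0.2)]
```

View pics/n.png

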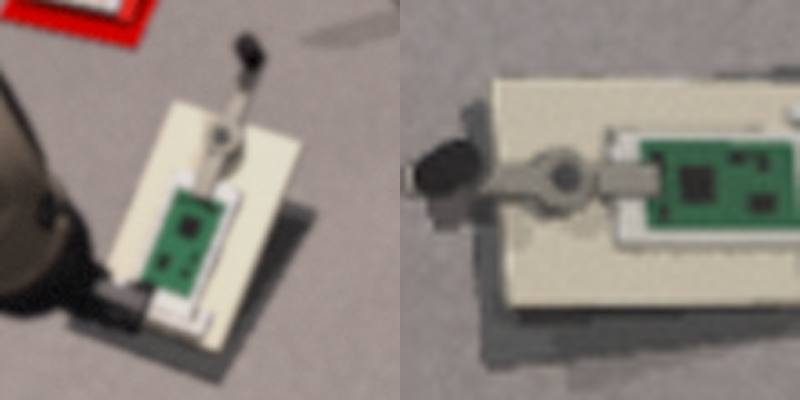

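View pics/n1.png

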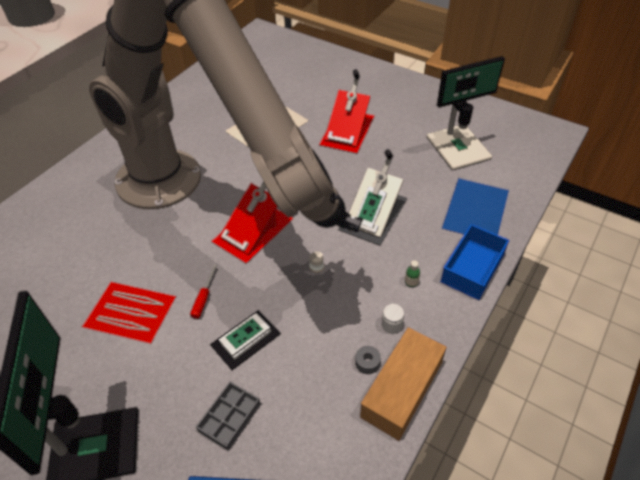

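The pictures show the handle closed, with its foot over the plate's upper end at about (630,180) in the crop. The bystanders and the two remaining plates are where they were. The plate's centre is still within 0.3 mm of the seat, so I'm handing in.

```bash
python3 -c "
from station import hand_in,get_obs
o=get_obs();print(o['t'],o['contact_force'],o['joint_vel'].round(3));print(hand_in())"
```

```text
23.5167 [0.20895037 1.00866336 0.57149662] [-0.033 -0.011 -0.033  0.002 -0.013  0.004 -0.003]
the job is handed in; nothing more can be done
None
```

The top plate is on the bed with the handle closed over it, and I handed the job in at 23.5 s; no verdict is reported. I swung the handle to its open stop, laid the plate on the bed with the board out and let go. I then swung the handle back to its closed stop and drew the arm clear.

**Last checks:**
- **Plate:** both cameras put its centre within 0.3 mm of the seat and 0.2° of square after the handle closed. Contact with the bed was about 9 N, against the 60 N limit.
- **Handle:** it read 1.57 rad at the open stop. At the closed stop it read -0.03 rad by my hinge estimate, with about 10 N of reaction. The foot is seen over the plate.
- **Other things:** by eye, the other two plates and the bystanders look unmoved, but I did not measure them.

**What went wrong or disagreed:**
- **First grip:** it caught only about 2 mm of the plate's edge, so I reopened the fingers and gripped again lower.
- **Counter touch:** I touched an empty spot on the counter to find the fingertip length, and it peaked at 38 N on the fingertips.
- **Bed position:** my first estimate was off by 2–3 mm along the slope. I corrected it by 2 mm from the hinge hub, and the handle swing and the seated plate later agreed within about 1 mm.

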